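# Close the vacuum chamber and start its captive wing screw

### The job

Press the lid of the small vacuum chamber down until it is fully seated on its gasket. Then start its captive wing screw without crossing the thread: turn it backward (anticlockwise from above) until you feel it drop into the thread, then forward (clockwise) one full turn, and finish while still holding the wing in the gripper, the screw started but not tightened down. Leave the glassware, vials and timer round the chamber standing where they are.

Things in the scene. Friction and masses are not known exactly. Their poses are not given: they have to be found in the camera images.
- chamber: vacuum sample chamber, bare aluminium box 156 x 156 mm, 76 mm high with the lid shut, fixed to the bench. Origin: centre of its underside; x points to its hinged back, -x to its front (nearest the robot, where the screw is), y to its left, z up. A threaded boss stands 98 mm in front of the origin, under the lid's ear. A port sticks out 22 mm on the right, a valve 40 mm on the left, both below 50 mm
- lid (a joint): the lid's hinge at the back (88 mm behind the chamber's origin, 66 mm above the bench), rad: 0 fully seated on the gasket (a hard stop), grows as it opens; starts a little ajar. Stiff: the lid stays where it is left, and about 2 N down at lid_press moves it
- lid_press (a point): bare flat spot on the lid's top, front left corner, 62 mm in front of and 55 mm left of the chamber's origin: a good place to press straight down; 76 mm above the bench when the lid is seated. A round window with its ring (104 mm across, 5 mm proud) fills the middle of the lid. The spot is 65 mm from the screw's axis
- wing: upright flat black bar, 50 x 10 x 20 mm, on top of the captive wing screw, by which it is turned. Origin: centre of the bar's underside, on the screw's axis; x along the 50 mm, y across the 10 mm, z up the axis. Under it a round collar, 30 mm across, 5 mm high. With the lid seated the axis is vertical, 98 mm in front of the chamber's origin, and the bar's underside is 84 to 97 mm above the bench
- screw_turn (a joint): turn of the screw, rad, grows forward (clockwise from above, tightening); at 0 (and every half turn) the bar lies front to back along the chamber's x axis. Turns easily (0.02 N m). The thread's start lies less than half a turn back from where the screw stands
- screw_depth (a joint): sinking of the screw (80 g) through the lid, m, grows downward; lid seated and value 0: bar's underside 97 mm above the bench. It slides freely, rests on the boss's thread (right-hand, 5 mm a turn, 1 mm play). Turned back it creeps up to the thread's start, then drops 5 mm if loose or pressed lightly (gripped fast it cannot fall). Each forward turn then sinks it 5 mm; the collar meets the lid (tight) 1.6 turns after the drop
- beaker: 100 ml glass beaker standing to the left of the chamber, 54 mm across, 70 mm high, loose; origin at the centre of its underside
- capped_vial: small capped vial standing to the right of the chamber, 27 mm across, 58 mm high, loose; origin at the centre of its underside
- second_vial: second small capped vial to the right of the chamber, farther back, 27 mm across, 58 mm high, loose; origin at the centre of its underside
- timer: small digital timer lying at the chamber's front right, 62 x 64 x 18 mm, loose; origin at the centre of its underside
- flask: 100 ml conical flask standing on the right of the bench, 63 mm across, 103 mm high, loose; origin at the centre of its underside

How it is judged:
By the outcome, as a careful person would: the job done as asked, in the order asked, and still so for the second after the job is handed in, while the arm keeps its last pose, push and grip.
It also fails if it takes over 72 s, if anything falls off the work surface, if the arm or the gripper's body presses on something with over 40 N, if the wrist force passes 120 N, or if a joint passes its speed limit or range.

### The arm

A 7-joint arm with a two-finger parallel gripper is mounted at the origin on a cart in front of the work surface, level with it; the furniture and walls round the work are solid. World frame = base frame: x ahead of the robot, y to its left, z up, the work surface at z = 0. Lengths are in mm, angles in degrees, forces in N, time in s.
With the tool pointing down it reaches from about 425 to 825 mm from the base axis. Payload 3.6 kg.
Tool frame: the origin (TCP) lies midway between the tips of the shut fingers; the grasp point (between the pads) lies arm.pinch_z behind it (arm.pinch_z is the distance from the TCP to the grasp point, in mm); z points along the fingers, x is the direction in which the jaws open and shut, and the axes are right-handed (so a half turn about z gives the same grasp; the last joint's range is limited). The gripper opens to 93 mm and grips with 3 to 60 N. Pads are 15 mm wide; open, the fingers measure 128 mm over their backs; the gripper's body (75 mm by 188 mm) begins 65 mm behind the grasp point.
Start: joints at [66.836, 35.231, -0.722, 81.555, 0.464, 63.22, -2.315], TCP at [239.779, -604.123, 181.94] pointing down, gripper open.
Joint ranges: [-178.69, 178.69], [-17.37, 117.87], [-77.05, 75.6], [15.02, 138.74], [-78.02, 258.01], [0.78, 113.62], [-162.83, 162.83]. Speed limits (degrees/s): [159.86, 159.86, 180, 180, 180, 180, 180].

### API

Orientations are given as [roll, pitch, yaw] about the fixed x, y, z axes, in that order (R = Rz(yaw) Ry(pitch) Rx(roll)).
In Python, from workcell import observe, imaging, job, arm gives the robot as it stands. The module is installed in compiled form; this text tells all that it offers.
- The arm moves only by the tool jog_arm, never from a script. Its argument "moves" is a list that holds one entry, the list of rows, each a list of 5 numbers: the opening, from -1 (shut) to 1 (fully open), then the shift along the tool's x, y, z in m, then the turn about the tool's z in rad. A call has 1 to 12 rows; each row is the pose to reach, as a shift and turn from the pose commanded when the call began, along the tool's axes at that moment; what a row does not reach only later rows make up. A row lasts 1/10 s, in which the tool goes at most 50 mm and 8.59 degrees, less where a joint would pass 70% of its speed; a pose out of reach is approached as far as the arm can. A call with a gripper value outside its range is refused whole. The fingers move at their own pace and stop on an object; "squeeze" is the grip in N (left out, the last holds). Time passes only in rows, so rows that repeat a pose let the fingers close. It gives the time, the measured TCP pose, the force and the opening at its end, in the units of the state.
- observe(): the state, without advancing time (a new reading comes with each control period).
- imaging.read_camera(name): name is "side" or "top" or "wrist"; returns the picture (420x560x3 uint8, blue, green, red); there is no depth.
- imaging.calibration(name): a dict with "vfov" (degrees; the focal length in pixels is half the picture's height over the tangent of half this angle, whatever the lens; pixels are square), "cx", "cy" (the principal point, pixels), "k1" (the pictures are not rectified: a ray, as slopes to the right and down, at radius r is drawn at 1 + k1 r^2 times it, then the intrinsics apply), "xyz" and "attitude" of the camera in the world. Camera axes: x right, y up, looking along -z (the intrinsics and any distortion apply to the point x, -y, -z); pixel columns grow to the right and rows downward; lengths in mm; the calibration is good to about 2 mm. A picture is of the moment at which its call begins: read the wrist's pose just before it. calibration takes no time and is no camera call; for the wrist camera it gives the pose at the moment of the call.
- job.sign_off(): hands the job in, once; it reports no verdict.
The state is a dict: "clock": time; "joint_pos": joint angles; "qd": joint speeds; "joint_efforts": joint torques, N m; "ee_pos": TCP position; "tool_rot": TCP orientation; "contact_force": force on the tool from outside, world axes, zero at the start; "wrist_torque": the same for the moment, N m; "grip_width": finger opening in mm.
Only numpy, scipy, OpenCV 4.12 (cv2) and the standard library are available. Lean on these libraries where they do the work, as an engineer would, in place of code of your own. Each camera call takes 0.05 s, during which the arm holds its last target.

## Working session

There is one attempt and no reset: what is moved stays moved. The work goes in short steps, Python scripts to look and compute and a tool call to move; the robot and the scene stay as the last step left them, time stands still between calls to the robot, and variables do not carry over. Pictures are saved under pics/ and viewed, and the job is handed in when it is done.

Besides the shell and the picture viewer there is one more tool, called after "Emit:" as a command line: name --argument value ..., lists and objects as JSON in quotes. jog_arm: Moves the arm, as the interface text tells. Its arguments: {"type":"object","properties":{"moves":{"type":"array","items":{"type":"array","items":{"type":"array","items":{"type":"number"}}}},"squeeze":{"type":"number"}},"required":["moves"]}

```bash
mkdir -p pics
cat > h.py <<'E'
import numpy as np,cv2
from scipy.spatial.transform import Rotation as R
from workcell import observe, imaging, job, arm
def cam(n):
    c=imaging.calibration(n); im=imaging.read_camera(n); return c,im
E
python3 - <<'E'
from h import *
import json
s=observe();print(s); print([ (a,getattr(arm,a)) for a in dir(arm) if a[0]!='_'])
C={}
for n in ("side","top","wrist"):
    c,im=cam(n);print(n,c);cv2.imwrite(f"pics/{n}0.png",im);C[n]={k:(np.asarray(v).tolist()) for k,v in c.items()}
json.dump(C,open("cal0.json","w"))
E
```

```text
{'clock': 0.0, 'joint_pos': array([66.83888793, 35.28926095, -0.72329222, 81.64030589,  0.46325415,
       63.21933389, -2.31428594]), 'qd': array([-0.05966125, -0.1285953 ,  0.07811708,  0.05527167,  0.05540924,
        0.05631113,  0.015118  ]), 'joint_efforts': array([ 4.44053558e-05, -4.58931577e+01,  2.08933996e-01, -1.65740883e+01,
       -6.11185399e-02,  2.04316922e-02,  2.06047575e-04]), 'ee_pos': array([ 239.42196682, -603.34934389,  180.78702583]), 'tool_rot': array([ 1.79998913e+02,  1.46049370e-01, -6.83529863e+01]), 'contact_force': array([ 0.16859565,  0.69766621, -0.00779021]), 'wrist_torque': array([ 0.00599772, -0.00693555, -0.02252952]), 'grip_width': 93.12658324612583}
[('MotionError', <class 'workcell.MotionError'>), ('pinch_z', 18.8)]
side {'vfov': 48.55301050795984, 'cx': 273.30513880758815, 'cy': 211.81895300387117, 'k1': -0.11981613765462003, 'xyz': array([ 379.98452632, -906.13766021,  622.59085829]), 'attitude': array([ 59.51040183,   0.71914033, -13.04700866])}
top {'vfov': 53.425662101241834, 'cx': 275.8960247846646, 'cy': 212.15589352647834, 'k1': -0.062276948400100625, 'xyz': array([ 470.68028155,  -27.03399774, 1042.93674971]), 'attitude': array([  5.09779866,  -0.10854097, -89.32574092])}
wrist {'vfov': 70.6007934548586, 'cx': 285.6739440386887, 'cy': 212.27477620547796, 'k1': -0.03995650937693688, 'xyz': array([ 306.40113824, -577.43668259,  383.46545951]), 'attitude': array([-1.48777735e+01,  6.51297399e-02, -6.83665214e+01])}
```

View pics/top0.png

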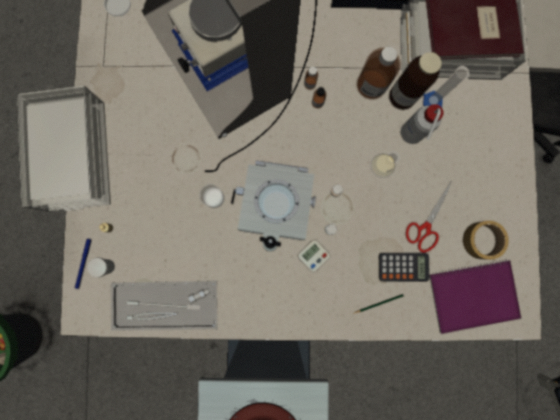

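View pics/side0.png

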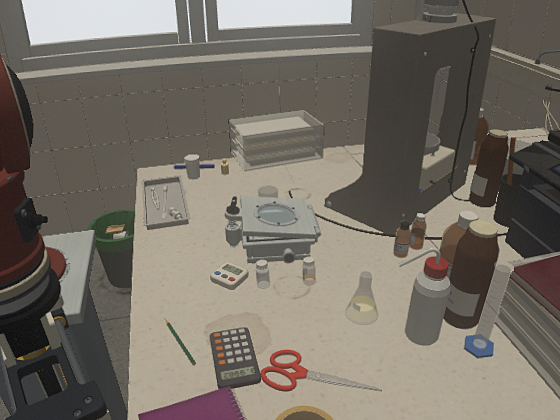

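View pics/wrist0.png

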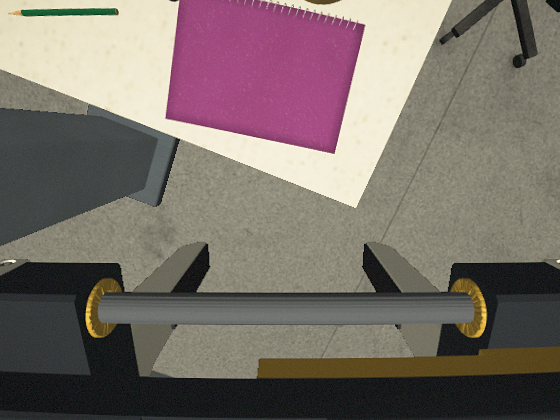

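```bash
cat >> h.py <<'E'
def ray(c,u,v):
    f=210/np.tan(np.radians(c["vfov"])/2)
    d=np.array([(u-c["cx"])/f,(v-c["cy"])/f]); s=d.copy()
    for _ in range(30): s=d/(1+c["k1"]*(s@s))
    r=R.from_euler('xyz',c["attitude"],degrees=True).as_matrix()@np.array([s[0],-s[1],-1])
    return np.array(c["xyz"]),r
def atz(c,u,v,z):
    o,r=ray(c,u,v); return o+r*(z-o[2])/r[2]
def proj(c,p):
    f=210/np.tan(np.radians(c["vfov"])/2)
    q=R.from_euler('xyz',c["attitude"],degrees=True).as_matrix().T@(np.asarray(p,float)-np.array(c["xyz"]))
    s=np.array([q[0],-q[1]])/-q[2]; s=s*(1+c["k1"]*(s@s)); return s*f+[c["cx"],c["cy"]]
E
python3 - <<'E'
from h import *
import json
C=json.load(open("cal0.json"))
im=cv2.imread("pics/top0.png")
cv2.imwrite("pics/topz.png",cv2.resize(im[150:285,180:360],None,fx=4.4,fy=4.4,interpolation=cv2.INTER_CUBIC))
im=cv2.imread("pics/side0.png")
cv2.imwrite("pics/sidez.png",cv2.resize(im[170:300,190:350],None,fx=4.6,fy=4.6,interpolation=cv2.INTER_CUBIC))
for u,v,z in[(270,241,110),(277,201,80)]:print(atz(C["top"],u,v,z))
E
```

```text
[489.15154129 -15.42691791 110.        ]
[582.63784958 -30.10470765  80.        ]
```

View pics/topz.png

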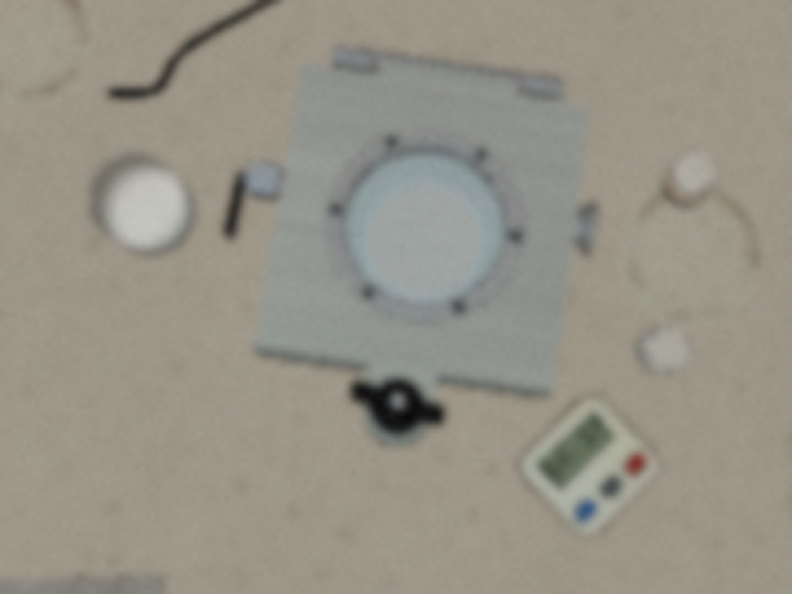

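View pics/sidez.png

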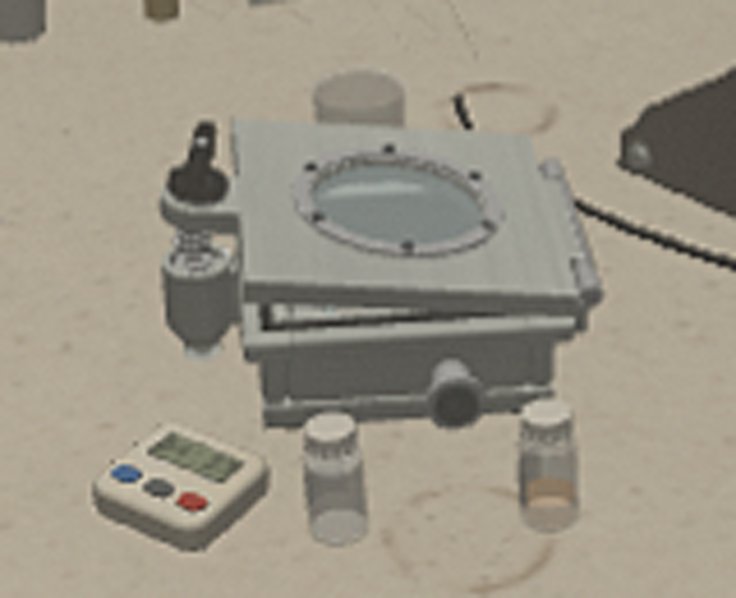

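Run:
```python
from h import *
import json
from scipy.optimize import least_squares
C=json.load(open("cal0.json"))
t=lambda x,y:((x+.5)/4.4-.5+180,(y+.5)/4.4-.5+150)
s=lambda x,y:((x+.5)/4.6-.5+190,(y+.5)/4.6-.5+170)
tb=[(392,142),(482,154),(516,236),(460,307),(369,292),(336,209)] # clockwise image from upper-left
sb=[(311,167),(390,149),(476,176),(488,226),(407,246),(318,217)]
# corners lid top: FL,FR,(BR)
tc=[(258,348),(550,390),(590,102),(302,66)]
sc=[(236,122),(246,284),None,None]
def lidpt(p,P):
    x0,y0,yaw,a=p[:4]; q=np.array(P,float)-[88,0,66]
    q=np.array([q[0]*np.cos(a)+q[2]*np.sin(a),q[1],-q[0]*np.sin(a)+q[2]*np.cos(a)])+[88,0,66]
    c,sn=np.cos(yaw),np.sin(yaw)
    return np.array([x0+c*q[0]-sn*q[1],y0+sn*q[0]+c*q[1],q[2]])
# bolts: side image order guess: match by azimuth
def res(p,full=False):
    r=[];rb,ph,w=p[4:7]
    pts=[lidpt(p,(rb*np.cos(ph-k*np.pi/3),rb*np.sin(ph-k*np.pi/3),81)) for k in range(6)]
    for k in range(6): r+=list(proj(C["top"],pts[k])-t(*tb[k]))
    S=[proj(C["side"],q) for q in pts]
    for m in sb:
        d=[np.subtract(q,s(*m)) for q in S]; r+=list(min(d,key=lambda e:e@e))
    cs=[lidpt(p,(x,y,76)) for x,y in((-w,w),(-w,-w))]
    for k in range(2): r+=list(proj(C["top"],cs[k])-t(*tc[k])); r+=list(proj(C["side"],cs[k])-s(*sc[k]))
    return np.array(r)
for ph in (.5,.3,.8):
  for a0 in(.05,.15):
    o=least_squares(res,[583,-30,-.14,a0,45,ph,78]);print(o.cost,np.round(o.x,3),np.degrees(o.x[2:4]))
print(np.round(o.fun,1))
p=o.x;c,sn=np.cos(p[2]),np.sin(p[2])
for n,P in(("wing",(-98,0)),("press",(-62,55))):print(n,p[0]+c*P[0]-sn*P[1],p[1]+sn*P[0]+c*P[1])
print(lidpt(p,(-62,55,76)))
print("beaker",atz(C["top"],*t(148,206),70),"timer",atz(C["top"],*t(592,466),18),"vial",atz(C["top"],*t(665,348),58),atz(C["top"],*t(692,174),58))
for z in (95,105,115,125):print("wing",z,atz(C["top"],*t(397,404),z))
```

```text
0.40608650991617623 [ 5.80675e+02 -2.83640e+01 -1.35000e-01  1.18000e-01  4.75470e+01
  5.19000e-01  7.67050e+01] [-7.7307536   6.77439391]
0.4060865099161877 [ 5.80675e+02 -2.83640e+01 -1.35000e-01  1.18000e-01  4.75470e+01
  5.19000e-01  7.67050e+01] [-7.73075364  6.77439388]
0.4060865099161608 [ 5.80675e+02 -2.83640e+01 -1.35000e-01  1.18000e-01  4.75470e+01
  5.19000e-01  7.67050e+01] [-7.73075361  6.77439391]
0.4060865099161571 [ 5.80675e+02 -2.83640e+01 -1.35000e-01  1.18000e-01  4.75470e+01
  5.19000e-01  7.67050e+01] [-7.73075362  6.77439389]
0.4060865099161839 [ 5.80675e+02 -2.83640e+01 -1.35000e-01  1.18000e-01  4.75470e+01
  5.19000e-01  7.67050e+01] [-7.73075358  6.77439391]
0.406086509916187 [ 5.80675e+02 -2.83640e+01 -1.35000e-01  1.18000e-01  4.75470e+01
  5.19000e-01  7.67050e+01] [-7.7307536   6.77439389]
[ 0.2 -0.3  0.   0.1  0.   0.1 -0.1 -0.2 -0.1  0.1 -0.   0.   0.1  0.2
 -0.1 -0.1 -0.2 -0.1 -0.1 -0.3  0.1  0.2 -0.2  0.  -0.2 -0.4 -0.1  0.1
  0.3 -0.   0.1 -0.2]
wing 483.565559848482 -15.181431560890221
press 526.6368551585733 34.47603031857859
[528.84346875  34.17647831  93.62421165]
beaker [592.85153438 119.88231314  70.        ] timer [ 456.73612411 -122.75783174   18.        ] vial [ 520.82587672 -158.02755406   58.        ] [ 615.37421861 -172.70802978   58.        ]
wing 95 [488.46689696 -14.89226174  95.        ]
wing 105 [488.27926192 -15.02034767 105.        ]
wing 115 [488.09162687 -15.1484336  115.        ]
wing 125 [487.90399183 -15.27651953 125.        ]
```

```bash
cat >> h.py <<'E'
def go(cur,tgt):
    """cur,tgt=(x,y,z,yaw deg) mm -> tool dx,dy,dz m, turn rad"""
    y=np.radians(cur[3]);dx,dy,dz=np.subtract(tgt[:3],cur[:3])/1000
    print(np.round([dx*np.cos(y)+dy*np.sin(y),dx*np.sin(y)-dy*np.cos(y),-dz,-np.radians(tgt[3]-cur[3])],4))
E
python3 - <<'E'
from h import *
s=(239.8,-604.1,181.9,-68.35)
go(s,(380,-300,200,-10));go(s,(520,10,200,30))
E
```

```text
[-0.2309 -0.2425 -0.0181 -1.0184]
[-0.4674 -0.487  -0.0181 -1.7165]
```

Emit:
jog_arm --moves '[[[-1,-0.03,-0.03,-0.018,-0.14],[-1,-0.063,-0.066,-0.018,-0.28],[-1,-0.096,-0.1,-0.018,-0.42],[-1,-0.13,-0.136,-0.018,-0.56],[-1,-0.163,-0.17,-0.018,-0.7],[-1,-0.197,-0.206,-0.018,-0.84],[-1,-0.231,-0.242,-0.018,-0.98],[-1,-0.265,-0.276,-0.018,-1.12],[-1,-0.298,-0.311,-0.018,-1.26],[-1,-0.332,-0.346,-0.018,-1.4],[-1,-0.365,-0.381,-0.018,-1.54],[-1,-0.4,-0.417,-0.018,-1.68]]]' --squeeze 20

```text
clock: 1.35
ee_pos: [480.0, -77.4, 200.0]
tool_rot: [180.0, 0.0, 28.2]
contact_force: [0.5, 0.8, -0.4]
grip_width: 2.7
```

Run:
```python
from h import *
go((480,-77.4,200,28.1),(526.6,34.5,110,40))
```

```text
[ 0.0938 -0.0768  0.09   -0.2077]
```

Emit:
jog_arm --moves '[[[-1,0.03,-0.024,0,-0.1],[-1,0.06,-0.05,0,-0.208],[-1,0.094,-0.077,0,-0.208],[-1,0.094,-0.077,0.03,-0.208],[-1,0.094,-0.077,0.06,-0.208],[-1,0.094,-0.077,0.09,-0.208],[-1,0.094,-0.077,0.09,-0.208],[-1,0.094,-0.077,0.09,-0.208]]]'

```text
clock: 2.15
ee_pos: [526.8, 33.4, 110.2]
tool_rot: [-180.0, 0.0, 39.8]
contact_force: [-0.6, -0.2, 0.5]
grip_width: 0.5
```

Run:
```python
from h import *
s=observe();print(s["ee_pos"],s["tool_rot"],s["contact_force"],s["joint_pos"])
c,im=cam("wrist");cv2.imwrite("pics/w1.png",im)
c,im=cam("side");cv2.imwrite("pics/s1.png",cv2.resize(im[150:300,180:360],None,fx=4,fy=4,interpolation=cv2.INTER_CUBIC))
```

```text
[526.75760825  33.4133389  110.15736564] [-1.79966112e+02  1.98513494e-02  3.98218102e+01] [-0.64255613 -0.22281401  0.5289843 ] [ 14.88593815  32.56104949 -31.72596583 106.21934599  22.51534979
  47.57449075  11.55179864]
```

View pics/w1.png

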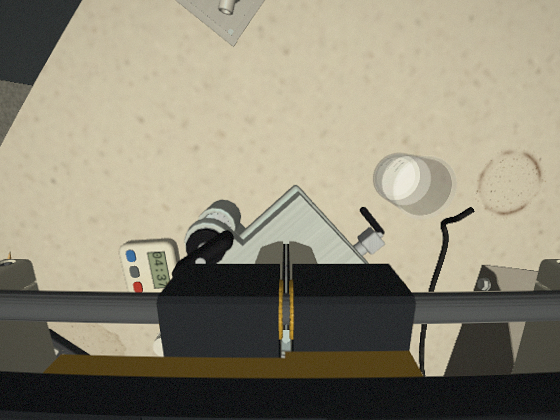

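View pics/s1.png

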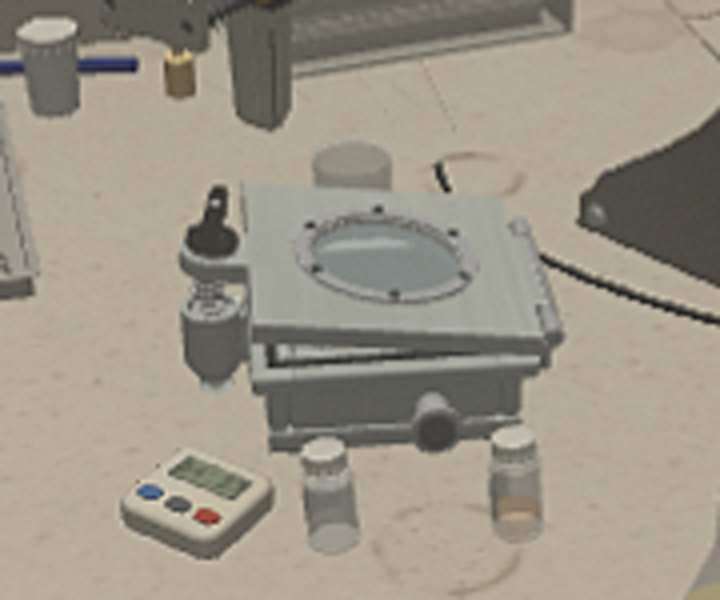

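Emit:
jog_arm --moves '[[[-1,0.001,0,0.01,0],[-1,0.001,0,0.015,0],[-1,0.001,0,0.018,0],[-1,0.001,0,0.021,0],[-1,0.001,0,0.024,0],[-1,0.001,0,0.027,0],[-1,0.001,0,0.029,0],[-1,0.001,0,0.031,0],[-1,0.001,0,0.031,0]]]'

```text
clock: 3.15
ee_pos: [527.3, 34.0, 78.7]
tool_rot: [-180.0, 0.0, 39.8]
contact_force: [-0.6, 0.3, 0.5]
grip_width: 0.3
```

Run:
```python
from h import *
c,im=cam("side");cv2.imwrite("pics/s2.png",cv2.resize(im[150:300,180:360],None,fx=4,fy=4,interpolation=cv2.INTER_CUBIC))
for i in range(2):
  s=observe();print(s["ee_pos"],s["contact_force"]);imaging.read_camera("top")
```

```text
[527.45142686  34.01993138  78.88627967] [-0.20864986 -0.0826556   0.21674144]
[527.5494054   34.00243062  78.98290016] [ 0.38521532 -0.00319375 -0.09958445]
```

View pics/s2.png

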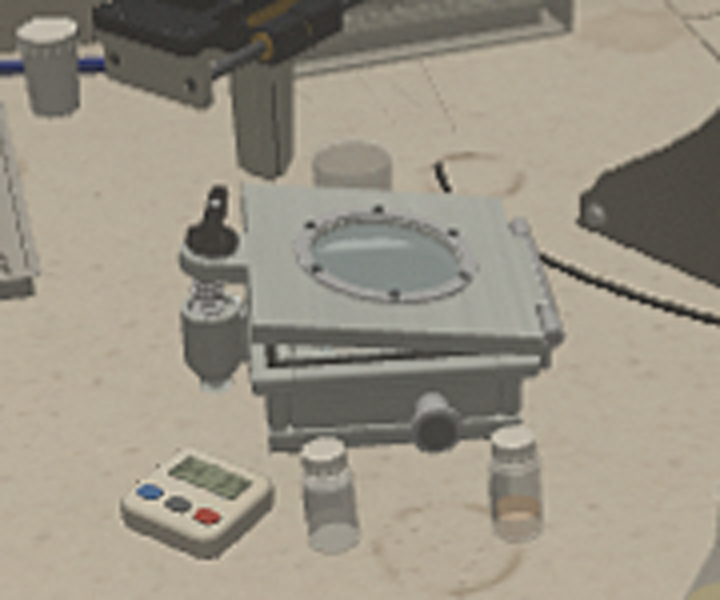

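Run:
```python
from h import *
import json
C=json.load(open("cal0.json"));S=C["side"]
print(proj(S,(527.5,34,79)),proj(C["top"],(527.5,34,79)),proj(C["top"],(527.5,34,200)))
for z in (79,94):print(atz(S,245.5,193.75,z))
im=imaging.read_camera("top");cv2.imwrite("pics/t2.png",cv2.resize(im[130:300,150:370],None,fx=3.5,fy=3.5))
im=imaging.read_camera("wrist");cv2.imwrite("pics/w2.png",im)
c=imaging.calibration("wrist");print(c["xyz"],c["attitude"],observe()["ee_pos"],proj(c,(527.5,34,79)))
```

```text
[247.05895512 206.51725624] [249.01551888 224.40368636] [245.2945186  220.84041812]
[535.065167    97.44251268  79.        ]
[530.7858279   69.74943733  94.        ]
[482.97188396  88.72636324 281.66323825] [-1.49269310e+01  1.63900035e-02  3.98058235e+01] [527.61728515  34.02745304  79.11699013] [284.60720068 234.39523409]
```

View pics/t2.png

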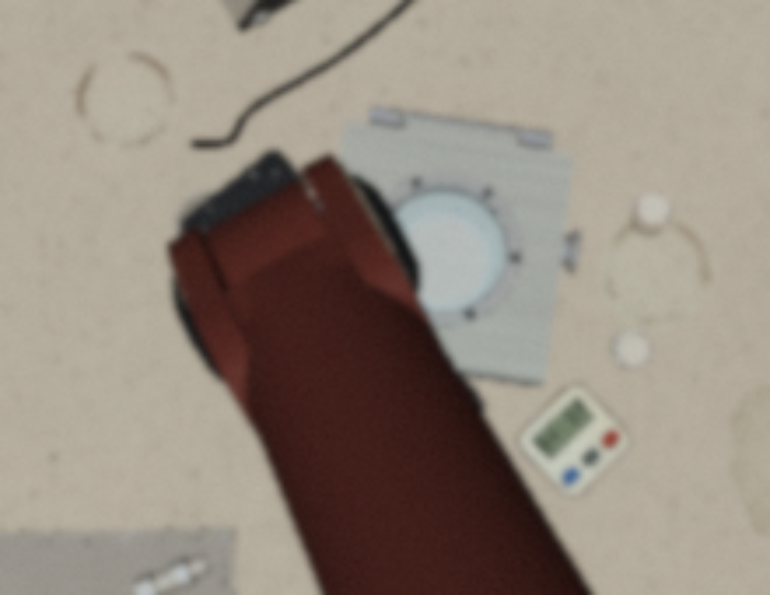

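View pics/w2.png

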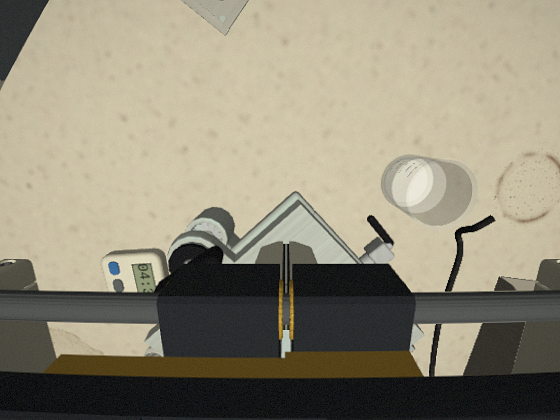

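Run:
```python
from h import *
import json
C=json.load(open("cal0.json"));S=C["side"]
w=imaging.calibration("wrist");s2=imaging.calibration("side");print(s2)
def lidpt(P,p=(580.675,-28.364,-.135,.118)):
    x0,y0,yaw,a=p[:4]; q=np.array(P,float)-[88,0,66]
    q=np.array([q[0]*np.cos(a)+q[2]*np.sin(a),q[1],-q[0]*np.sin(a)+q[2]*np.cos(a)])+[88,0,66]
    c,sn=np.cos(yaw),np.sin(yaw)
    return np.array([x0+c*q[0]-sn*q[1],y0+sn*q[0]+c*q[1],q[2]])
for P in((-77,77,76),(-77,77,70),(-62,55,76)):
    q=lidpt(P);print(q,proj(w,q),proj(S,q),proj(C["top"],q))
for z in (70,80,94,110): print(z,atz(w,296,192,z))
im=imaging.read_camera("wrist");im2=cv2.resize(im[150:300,140:420],None,fx=2.8,fy=2.8,interpolation=cv2.INTER_CUBIC);cv2.imwrite("pics/w3.png",im2)
im=imaging.read_camera("side");im2=cv2.resize(im[130:230,180:330],None,fx=5.2,fy=5.2,interpolation=cv2.INTER_CUBIC);cv2.imwrite("pics/s3.png",im2)
```

```text
{'vfov': 48.55301050795984, 'cx': 273.30513880758815, 'cy': 211.81895300387117, 'k1': -0.11981613765462003, 'xyz': array([ 379.98452632, -906.13766021,  622.59085829]), 'attitude': array([ 59.51040183,   0.71914033, -13.04700866])}
[517.04256135  57.98597957  95.35530881] [295.80203131 205.93875004] [240.64177118 196.20716034] [237.94161109 228.44040454]
[516.34263016  58.08104853  89.39703236] [294.79930014 203.05614994] [240.46432623 198.4235738 ] [238.12520361 228.87597479]
[528.84173467  34.18133459  93.58941353] [286.22632985 242.52746342] [247.35472537 200.99171565] [248.54753067 223.43316839]
70 [515.05751413  61.83185907  70.        ]
80 [513.54163303  63.10248614  80.        ]
94 [511.41939949  64.88136405  94.        ]
110 [508.99398974  66.91436737 110.        ]
```

View pics/w3.png

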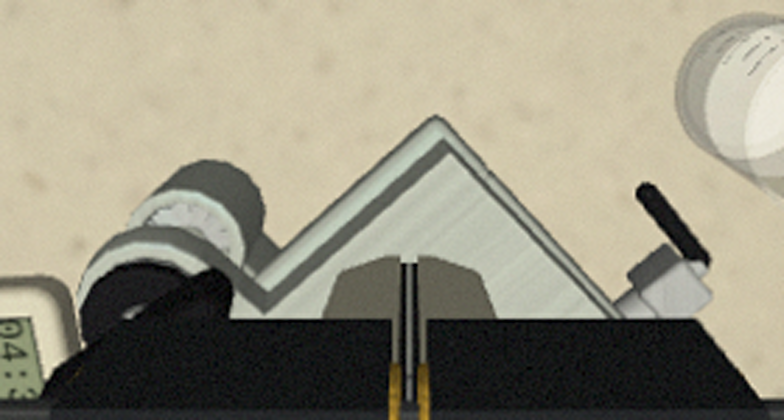

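View pics/s3.png

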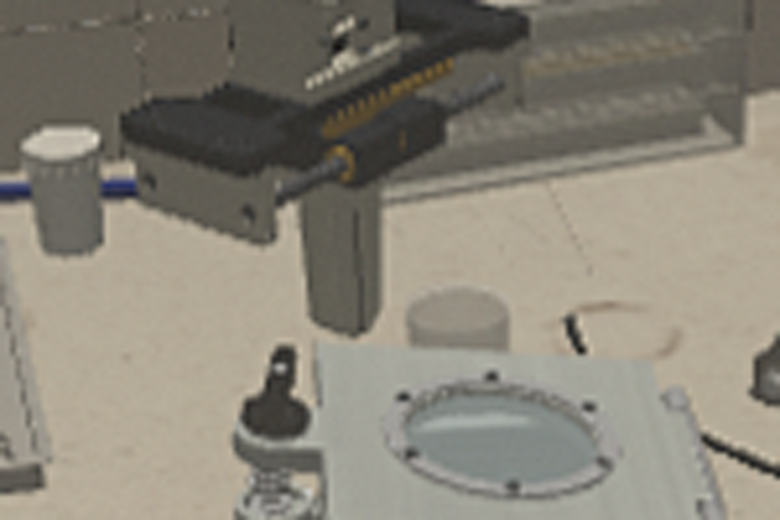

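Emit:
jog_arm --moves '[[[-1,0,0,0.003,0],[-1,0,0,0.006,0],[-1,0,0,0.009,0],[-1,0,0,0.012,0],[-1,0,0,0.012,0]]]'

```text
clock: 4.0
ee_pos: [527.1, 33.9, 66.4]
tool_rot: [-180.0, 0.0, 39.8]
contact_force: [-0.2, 0.2, 0.6]
grip_width: 0.5
```

Run:
```python
from h import *
im=imaging.read_camera("side");im2=cv2.resize(im[130:230,180:330],None,fx=5.2,fy=5.2,interpolation=cv2.INTER_CUBIC);cv2.imwrite("pics/s4.png",im2)
s=observe();print(s["ee_pos"],s["contact_force"],s["clock"])
```

```text
[527.25220848  33.95918953  66.65555234] [ 0.19944256 -0.02035475  0.8020136 ] 4.05
```

View pics/s4.png

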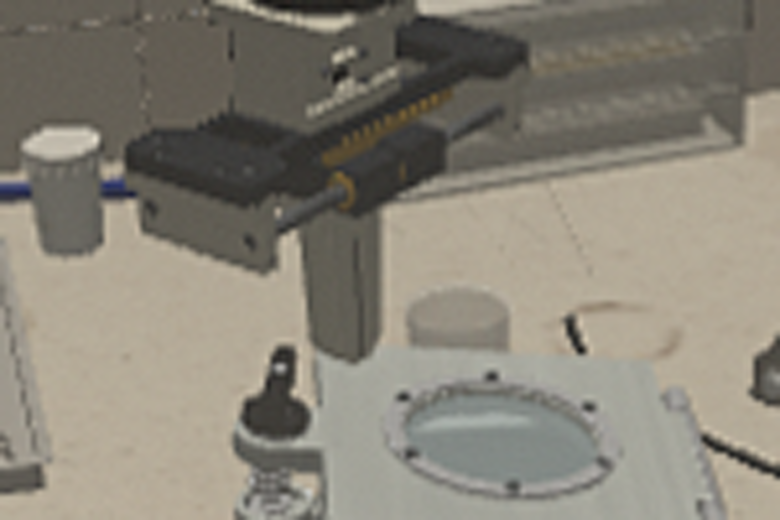

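Emit:
jog_arm --moves '[[[-1,0,0,0.002,0],[-1,0,0,0.004,0],[-1,0,0,0.006,0],[-1,0,0,0.006,0]]]'

```text
clock: 4.45
ee_pos: [527.3, 33.9, 60.7]
tool_rot: [-180.0, 0.0, 39.8]
contact_force: [-0.5, 0.4, -1.0]
grip_width: 0.5
```

Emit:
jog_arm --moves '[[[-1,0,0,0.002,0],[-1,0,0,0.004,0],[-1,0,0,0.006,0],[-1,0,0,0.006,0]]]'

```text
clock: 4.85
ee_pos: [527.4, 34.0, 54.7]
tool_rot: [-180.0, 0.0, 39.8]
contact_force: [-0.2, -0.5, -0.2]
grip_width: 0.0
```

Run:
```python
from h import *
im=imaging.read_camera("side");im2=cv2.resize(im[150:300,180:360],None,fx=4,fy=4,interpolation=cv2.INTER_CUBIC);cv2.imwrite("pics/s5.png",im2)
s=observe();print(s["ee_pos"],s["contact_force"],s["clock"])
```

```text
[527.64954036  33.94910646  54.78630743] [-0.61036915 -0.09965665  0.42411906] 4.9
```

View pics/s5.png

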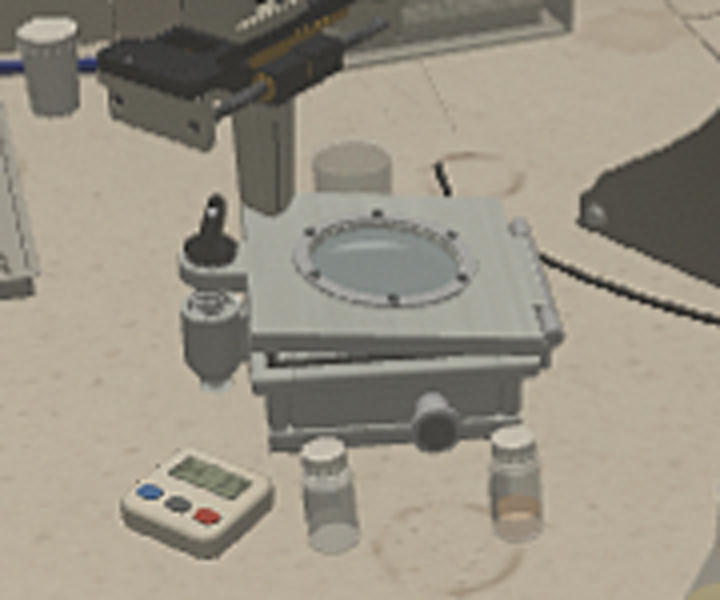

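Emit:
jog_arm --moves '[[[-1,0,0,0.002,0],[-1,0,0,0.004,0],[-1,0,0,0.006,0]]]'

```text
clock: 5.2
ee_pos: [527.2, 34.0, 48.8]
tool_rot: [-180.0, 0.0, 39.8]
contact_force: [-1.2, 0.5, 2.6]
grip_width: 0.7
```

Emit:
jog_arm --moves '[[[-1,0,0,0.002,0],[-1,0,0,0.002,0]]]'

```text
clock: 5.4
ee_pos: [527.4, 34.1, 46.6]
tool_rot: [-180.0, 0.0, 39.8]
contact_force: [0.4, -0.3, -0.0]
grip_width: 0.4
```

Emit:
jog_arm --moves '[[[-1,0,0,0.002,0],[-1,0,0,0.002,0]]]'

```text
clock: 5.6
ee_pos: [527.6, 34.0, 44.8]
tool_rot: [-180.0, -0.0, 39.8]
contact_force: [-0.4, 0.1, 0.2]
grip_width: 0.5
```

Run:
```python
from h import *
im=imaging.read_camera("side");im2=cv2.resize(im[150:300,180:360],None,fx=4,fy=4,interpolation=cv2.INTER_CUBIC);cv2.imwrite("pics/s6.png",im2)
s=observe();print(s["ee_pos"],s["contact_force"],s["joint_efforts"],s["clock"])
```

```text
[527.8461113   33.99846969  44.83476243] [-0.01057894  0.61262583 -0.10580542] [ 1.03184293e-02 -3.95839512e+01 -4.67990041e+00 -1.04527733e+01
 -3.50814709e-02  1.80003658e-02 -2.48520941e-03] 5.65
```

View pics/s6.png

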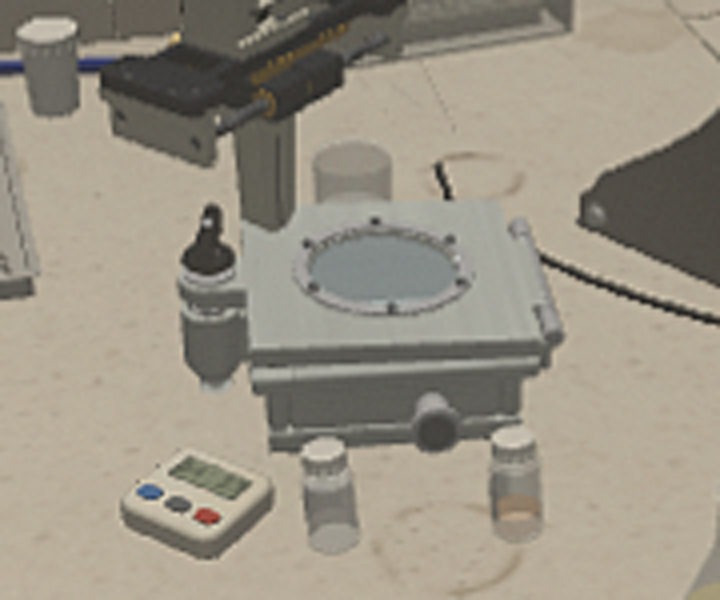

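Emit:
jog_arm --moves '[[[-1,0,0,0.001,0],[-1,0,0,0.001,0]]]'

```text
clock: 5.85
ee_pos: [527.9, 34.0, 44.0]
tool_rot: [180.0, -0.0, 39.8]
contact_force: [-0.2, 0.5, 1.1]
grip_width: 0.3
```

Emit:
jog_arm --moves '[[[-1,0,0,0.001,0],[-1,0,0,0.001,0]]]'

```text
clock: 6.05
ee_pos: [527.8, 34.0, 43.0]
tool_rot: [180.0, -0.0, 39.8]
contact_force: [-0.3, -0.5, 2.3]
grip_width: 0.6
```

Emit:
jog_arm --moves '[[[-1,0,0,0.001,0],[-1,0,0,0.001,0]]]'

```text
clock: 6.25
ee_pos: [527.7, 34.0, 42.0]
tool_rot: [180.0, -0.0, 39.8]
contact_force: [-0.8, -0.4, 2.4]
grip_width: 0.4
```

Emit:
jog_arm --moves '[[[-1,0,0,0.001,0],[-1,0,0,0.001,0]]]'

```text
clock: 6.45
ee_pos: [527.6, 34.0, 40.9]
tool_rot: [-180.0, -0.0, 39.8]
contact_force: [-0.1, -0.8, 2.0]
grip_width: 0.5
```

Emit:
jog_arm --moves '[[[-1,0,0,0.001,0],[-1,0,0,0.001,0]]]'

```text
clock: 6.65
ee_pos: [527.5, 34.0, 39.9]
tool_rot: [-180.0, -0.0, 39.8]
contact_force: [-0.0, -0.1, 1.9]
grip_width: 0.4
```

Run:
```python
from h import *
im=imaging.read_camera("side");im2=cv2.resize(im[150:300,180:360],None,fx=4,fy=4,interpolation=cv2.INTER_CUBIC);cv2.imwrite("pics/s7.png",im2)
s=observe();print(s["ee_pos"],s["contact_force"],s["clock"])
```

```text
[527.52666548  34.00840779  39.84755224] [0.45736149 0.03496103 1.23892951] 6.7
```

View pics/s7.png

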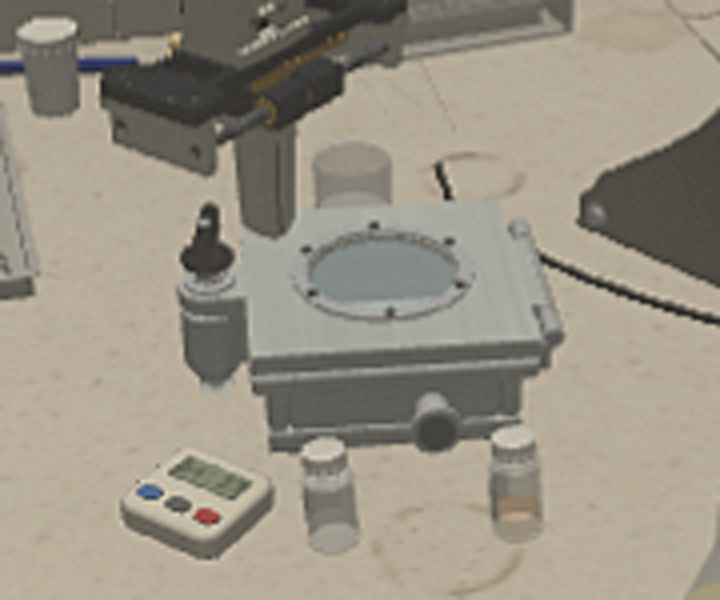

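Emit:
jog_arm --moves '[[[-1,0,0,0.001,0],[-1,0,0,0.001,0]]]'

```text
clock: 6.9
ee_pos: [527.5, 34.0, 39.6]
tool_rot: [180.0, 0.0, 39.8]
contact_force: [-1.2, -0.6, 6.4]
grip_width: 0.5
```

Emit:
jog_arm --moves '[[[-1,0,0,0.001,0],[-1,0,0,0.001,0]]]'

```text
clock: 7.1
ee_pos: [527.6, 34.0, 39.6]
tool_rot: [179.9, 0.0, 39.8]
contact_force: [-4.8, -0.1, 13.8]
grip_width: 0.7
```

Emit:
jog_arm --moves '[[[-1,0,0,0.001,0],[-1,0,0,0.001,0]]]'

```text
clock: 7.3
ee_pos: [527.6, 34.0, 39.5]
tool_rot: [179.9, 0.0, 39.8]
contact_force: [-5.5, -0.8, 20.7]
grip_width: 0.5
```

Emit:
jog_arm --moves '[[[-1,0,0,-0.01,0],[-1,0,0,-0.03,0],[-1,0,0,-0.06,0],[-1,0,0,-0.09,0],[-1,-0.05,-0.03,-0.09,0],[-1,-0.09,-0.07,-0.09,0],[-1,-0.12,-0.11,-0.09,0],[-1,-0.14,-0.15,-0.09,0],[-1,-0.14,-0.15,-0.09,0]]]'

```text
clock: 8.2
ee_pos: [317.6, 59.2, 126.5]
tool_rot: [-180.0, 0.3, 40.1]
contact_force: [0.1, 0.1, -1.1]
grip_width: 0.6
```

Run:
```python
from h import *
s=observe();print(s["ee_pos"],s["tool_rot"],s["contact_force"],s["clock"])
w=imaging.calibration("wrist");print(w["xyz"],w["attitude"])
im=imaging.read_camera("wrist");cv2.imwrite("pics/w8.png",im)
im=imaging.read_camera("top");cv2.imwrite("pics/t8f.png",im);cv2.imwrite("pics/t8.png",cv2.resize(im[150:285,180:360],None,fx=4.4,fy=4.4,interpolation=cv2.INTER_CUBIC))
im=imaging.read_camera("side");cv2.imwrite("pics/s8f.png",im);cv2.imwrite("pics/s8.png",cv2.resize(im[170:300,190:350],None,fx=4.6,fy=4.6,interpolation=cv2.INTER_CUBIC))
print(proj(imaging.calibration("side"),(527.5,34,76)))
```

```text
[317.59211626  59.20307397 126.54028104] [-179.96758361    0.33862916   40.07404568] [ 0.1124115   0.13725192 -1.14030318] 8.2
[273.72921163 114.40420947 329.12821159] [-14.88684389   0.37529645  40.05640993]
[247.11121706 207.62264451]
```

View pics/w8.png

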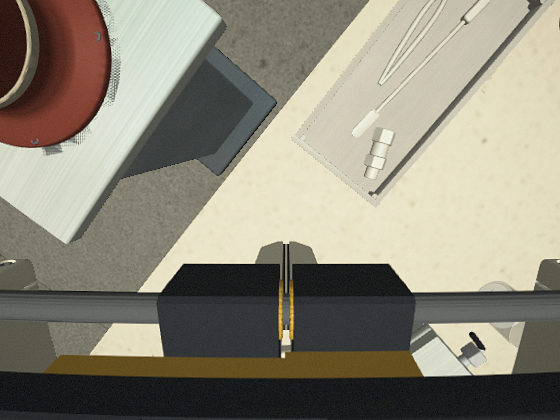

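View pics/t8.png

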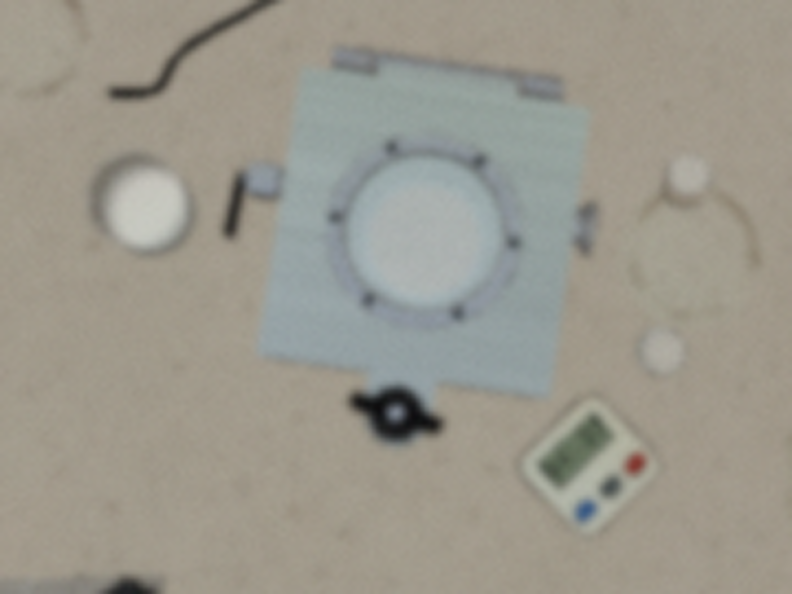

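View pics/s8.png

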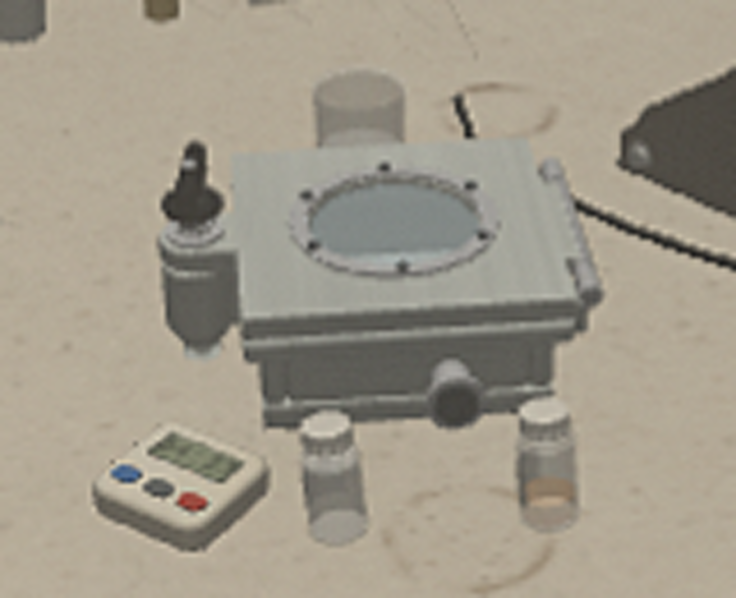

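Run:
```python
from h import *
import json
from scipy.optimize import least_squares
C=json.load(open("cal0.json"))
t=lambda x,y:((x+.5)/4.4-.5+180,(y+.5)/4.4-.5+150)
s=lambda x,y:((x+.5)/4.6-.5+190,(y+.5)/4.6-.5+170)
tb=[(392,147),(480,160),(514,242),(458,313),(369,299),(336,216)]
sb=[(307,195),(385,168),(471,186),(484,235),(403,266),(314,244)]
def lidpt(p,P):
    x0,y0,yaw,a=p[:4]; q=np.array(P,float)-[88,0,66]
    q=np.array([q[0]*np.cos(a)+q[2]*np.sin(a),q[1],-q[0]*np.sin(a)+q[2]*np.cos(a)])+[88,0,66]
    c,sn=np.cos(yaw),np.sin(yaw)
    return np.array([x0+c*q[0]-sn*q[1],y0+sn*q[0]+c*q[1],q[2]])
def res(p,zb=81):
    r=[];rb,ph=p[4:6]
    pts=[lidpt(p,(rb*np.cos(ph-k*np.pi/3),rb*np.sin(ph-k*np.pi/3),81)) for k in range(6)]
    for k in range(6): r+=list(proj(C["top"],pts[k])-t(*tb[k]))
    S=[proj(C["side"],q) for q in pts]
    for m in sb:
        d=[np.subtract(q,s(*m)) for q in S]; r+=list(min(d,key=lambda e:e@e))
    return np.array(r)
o=least_squares(res,[581,-28,-.14,0.,47.5,.519]);print(o.cost,np.round(o.x,4),np.degrees(o.x[2:4]))
f0=lambda q:res(np.r_[q[:3],0,q[3:]])
o=least_squares(f0,[581,-28,-.14,47.5,.519]);print(o.cost,np.round(o.x,4))
p=o.x;c,sn=np.cos(p[2]),np.sin(p[2])
for n,P in(("axis",(-98,0)),("press",(-62,55))):print(n,p[0]+c*P[0]-sn*P[1],p[1]+sn*P[0]+c*P[1])
# wing: hub centre top and bar ends
for z in (100,117):
  A=atz(C["top"],*t(395,413),z);L=atz(C["top"],*t(352,401),z);Rr=atz(C["top"],*t(438,426),z)
  print(z,A,L,Rr,np.degrees(np.arctan2(L[1]-Rr[1],L[0]-Rr[0])),np.linalg.norm(L-Rr))
# side: top of wing
print(s(195,142),s(190,205))
ax=np.array([p[0]-98*c,p[1]-98*sn])
for z in (92,97,102,112,117,122):print(z,proj(C["side"],(*ax,z)))
```

```text
0.08243740076771369 [ 5.808623e+02 -2.822930e+01  4.122269e+02 -5.400000e-03  4.737570e+01
 -4.118386e+02] [ 2.36188637e+04 -3.09067515e-01]
0.16766092775614513 [ 580.8554  -28.3522  416.8382   47.3249 -416.4502]
axis 634.3295048821252 -110.47724237282512
press 568.5953796999926 -110.31980495758043
100 [483.75788235 -13.99122989 100.        ] [489.63053611   8.12980505 100.        ] [477.37535796 -36.09397303 100.        ] 74.51102175784543 45.89043407098381
117 [483.52210916 -14.2263751  117.        ] [489.28888613   7.49584456 117.        ] [477.25465389 -35.93063272 117.        ] 74.51102175784551 45.06308549278486
(232.0, 200.47826086956522) (230.91304347826087, 214.17391304347825)
92 [308.59738829 227.87375307]
97 [308.65981578 225.87795774]
102 [308.72241217 223.87166381]
112 [308.8481087  219.82735637]
117 [308.91120729 217.78923089]
122 [308.97447168 215.7403829 ]
```

Run:
```python
from h import *
import json
C=json.load(open("cal0.json"))
t=lambda x,y:((x+.5)/4.4-.5+180,(y+.5)/4.4-.5+150)
w=dict(imaging.calibration("wrist"));w["xyz"]=np.array([482.97,88.73,281.66]);w["attitude"]=np.array([-14.927,.0164,39.806])
feat={"cable":(t(110,92),3,(493,218)),"corner of lid":(t(260,350),95,(296,203)),"valveblk":(t(262,178),45,(374,252)),"stain L":(t(0,0),0,None)}
for k,(tp,z,wp) in feat.items():
    if wp is None: continue
    P=atz(C["top"],*tp,z)
    out=[]
    for dz in(0,10,20,30,40):
        w2=dict(w);w2["xyz"]=w["xyz"]+[0,0,dz];out.append(np.round(proj(w2,P),0))
    print(k,P,wp,out)
# tip geometry: shut tip at TCP + dz
w=imaging.calibration("wrist");T=observe()["ee_pos"]
for dz in (0,20,36): print(dz,proj(w,T+[0,0,dz]))
for z in (92,97,102,112,117,122):print(z,proj(C["side"],(483.6,-14.6,z)))
```

```text
cable [667.0514489  153.65097952   3.        ] (493, 218) [array([472., 206.]), array([466., 204.]), array([461., 202.]), array([455., 199.]), array([450., 198.])]
corner of lid [515.44665635  56.25042143  95.        ] (296, 203) [array([292., 206.]), array([292., 203.]), array([292., 200.]), array([291., 197.]), array([291., 194.])]
valveblk [612.17883856  61.41008904  45.        ] (374, 252) [array([380., 258.]), array([377., 253.]), array([374., 249.]), array([371., 245.]), array([368., 241.])]
0 [284.74167138 234.54478467]
20 [284.68489995 244.62491276]
36 [284.63078222 254.24626036]
92 [231.3518976  214.38542784]
97 [231.2210928  212.45711505]
102 [231.08982259 210.51935054]
112 [230.82588417 206.61528577]
117 [230.69321516 204.64889529]
122 [230.56007914 202.67287271]
```

Run:
```python
from h import *
import json
C=json.load(open("cal0.json"))
s=lambda x,y:((x+.5)/4.6-.5+190,(y+.5)/4.6-.5+170)
print(s(457,97),[proj(C["side"],(667,153.65,z)) for z in (3,-20,-40)])
# box bottom front-right corner, table plane check: timer centre & vial bases
print([ (z,atz(C["side"],*s(335,535),z)) for z in(0,-30)])
```

```text
(288.95652173913044, 190.69565217391306) [array([291.09333739, 203.21712381]), array([291.03649557, 210.55296285]), array([290.98707131, 216.82359459])]
[(0, array([ 520.56623587, -164.65793417,    0.        ])), (-30, array([ 527.3402693 , -128.92918634,  -30.        ]))]
```

Run:
```python
from h import *
go((317.6,59.2,126.5,40.1),(440,-15,140,-90))
```

```text
[ 0.0458  0.1356 -0.0135  2.2707]
```

Emit:
jog_arm --moves '[[[-1,0.02,0.04,-0.013,0.14],[-1,0.03,0.08,-0.013,0.28],[-1,0.046,0.11,-0.013,0.43],[-1,0.046,0.136,-0.013,0.57],[-1,0.046,0.136,-0.013,0.72],[-1,0.046,0.136,-0.013,0.86],[-1,0.046,0.136,-0.013,1.0],[-1,0.046,0.136,-0.013,1.15],[-1,0.046,0.136,-0.013,1.3],[-1,0.046,0.136,-0.013,1.44],[-1,0.046,0.136,-0.013,1.58],[-1,0.046,0.136,-0.013,1.72]]]'

```text
clock: 9.55
ee_pos: [448.7, -16.5, 139.7]
tool_rot: [-179.9, -0.1, -59.1]
contact_force: [0.8, 0.5, 0.8]
grip_width: 0.2
```

Emit:
jog_arm --moves '[[[-1,0,0,0,0.14],[-1,0,0,0,0.28],[-1,0,0,0,0.42],[-1,0,0,0,0.55],[-1,0,0,0,0.55],[-1,0,0,0,0.55]]]'

```text
clock: 10.15
ee_pos: [447.7, -16.0, 139.7]
tool_rot: [-180.0, -0.0, -90.1]
contact_force: [0.7, 0.1, 0.3]
grip_width: 0.5
```

Run:
```python
from h import *
s=observe();print(s["ee_pos"],s["tool_rot"],s["contact_force"],s["clock"],s["joint_pos"])
w=imaging.calibration("wrist");print(w)
im=imaging.read_camera("wrist");cv2.imwrite("pics/w9.png",im)
```

```text
[447.68318519 -16.01422119 139.74794409] [-1.79964883e+02 -2.96880937e-02 -9.01165358e+01] [0.68359853 0.14392764 0.29654562] 10.15 [-9.15421673e-01  2.08673383e+01  1.94075315e-01  1.16689454e+02
 -5.77158865e-02  4.24086584e+01 -9.08080208e+01]
{'vfov': 70.6007934548586, 'cx': 285.6739440386887, 'cy': 212.27477620547796, 'k1': -0.03995650937693688, 'xyz': array([519.30236764, -15.78003189, 342.3322301 ]), 'attitude': array([-14.81753261,  -0.09544217, -90.13078379])}
```

View pics/w9.png

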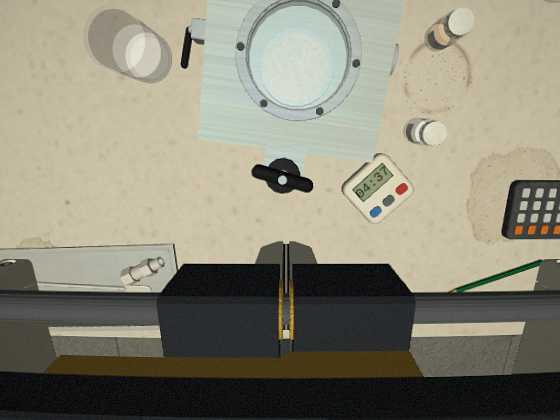

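Run:
```python
from h import *
from scipy.optimize import least_squares
w=imaging.calibration("wrist")
yaw=-.135;c,sn=np.cos(yaw),np.sin(yaw)
W=lambda x,y,z:np.array([580.8+c*x-sn*y,-28.3+sn*x+c*y,z])
ph=.519;rb=47.4
B=[W(rb*np.cos(ph-k*np.pi/3),rb*np.sin(ph-k*np.pi/3),81) for k in range(6)]
L=[W(-77,77,76),W(-77,-77,76)]
obs=[(199,137),(375,160),(264,103),(320,111),(356,63),(241,46),(336,3)]
S=[proj(w,q) for q in B];print(np.round(S,1));print([proj(w,q) for q in L])
P=list(L)
for o in obs[2:]:
    P.append(B[int(np.argmin([np.linalg.norm(q-np.array(o)) for q in S]))])
def f(d):
    w2=dict(w);w2["xyz"]=w["xyz"]+d[:3];w2["attitude"]=w["attitude"]+d[3:]
    return np.concatenate([proj(w2,p)-o for p,o in zip(P,obs)])
print(np.round(f(np.zeros(6)).reshape(-1,2),1))
o=least_squares(lambda d:f(np.r_[d,0,0,0]),np.zeros(3));print("xyz only",o.x,o.cost)
o=least_squares(lambda d:f(np.r_[d[:3],0,0,d[3]]),np.zeros(4));print("xyz+yaw",o.x,o.cost)
o=least_squares(f,np.zeros(6));print("6",o.x,o.cost)
for z in(97,110,117):print(z,proj(w,(483.6,-14.6,z)),atz(w,282,181,z))
```

```text
[[278.2  -5.1]
 [338.2   4.4]
 [358.1  64.5]
 [321.2 112.1]
 [265.3 104. ]
 [242.2  46.9]]
[array([200.72800919, 139.31715043]), array([373.14297085, 162.65894454])]
[[ 1.7  2.3]
 [-1.9  2.7]
 [ 1.3  1. ]
 [ 1.2  1.1]
 [ 2.1  1.5]
 [ 1.2  0.9]
 [ 2.2  1.4]]
xyz only [-1.23804371 -0.97027197  0.20700804] 6.917374451801901
xyz+yaw [-1.1551721  -0.71364099  0.20664357 -0.40283654] 5.828680967440987
6 [-14.11029516  -4.23405562  -2.11933394   2.77297007   0.75471399
  -0.27925372] 4.025186544752883
97 [284.00354045 177.88873023] [481.00151815 -12.92102858  97.        ]
110 [283.93726118 180.25814268] [483.0154108  -13.06968803 110.        ]
117 [283.89853123 181.64291999] [484.09981453 -13.14973543 117.        ]
```

Run:
```python
from h import *
w=imaging.calibration("wrist");T=observe()["ee_pos"]
im=imaging.read_camera("wrist");cv2.imwrite("pics/w9z.png",cv2.resize(im[225:360,220:350],None,fx=5,fy=5,interpolation=cv2.INTER_CUBIC))
o,r=ray(w,286,242)
for d in(-7.5,0,7.5,12):
    k=(T[0]+d-o[0])/r[0];print(d,(o+r*k)-T)
```

```text
-7.5 [-7.5        -0.19418801 -8.56002419]
0 [ 0.         -0.16145218 11.44023529]
7.5 [ 7.5        -0.12871636 31.44049477]
12 [12.         -0.10907486 43.44065046]
```

View pics/w9z.png

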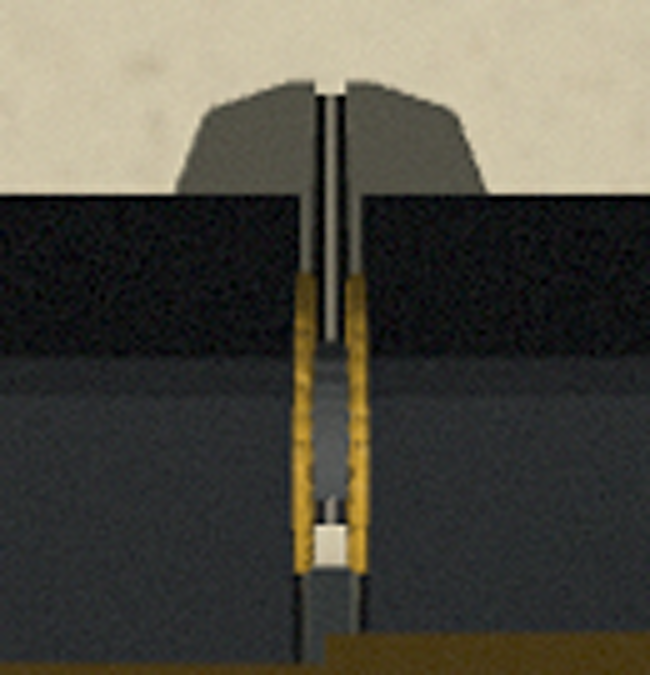

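Run:
```python
from h import *
S=imaging.calibration("side")
im=cv2.imread("pics/s8f.png");cv2.imwrite("pics/s8w.png",cv2.resize(im[190:245,212:262],None,fx=12,fy=10.9,interpolation=cv2.INTER_CUBIC))
a=np.radians(74.5);d=np.array([np.cos(a),np.sin(a)])
for zu in (85,91,97):
    q=[]
    for e in(25,-25):
        for z in (zu,zu+20): q.append(proj(S,(*(np.array([483.6,-14.6])+e*d),z)))
    col=[proj(S,(483.6,-14.6-15,zu-5)),proj(S,(483.6,-14.6-15,zu))]
    print(zu,np.round((np.array(q)-[212,190])*[12,10.9]),np.round((np.array(col)-[212,190])*[12,10.9]))
```

```text
85 [[250. 233.]
 [244. 150.]
 [218. 359.]
 [211. 274.]] [[248. 353.]
 [247. 332.]]
91 [[248. 209.]
 [242. 125.]
 [216. 334.]
 [209. 248.]] [[246. 328.]
 [245. 307.]]
97 [[247. 184.]
 [241. 100.]
 [214. 308.]
 [207. 222.]] [[244. 303.]
 [243. 281.]]
```

View pics/s8w.png

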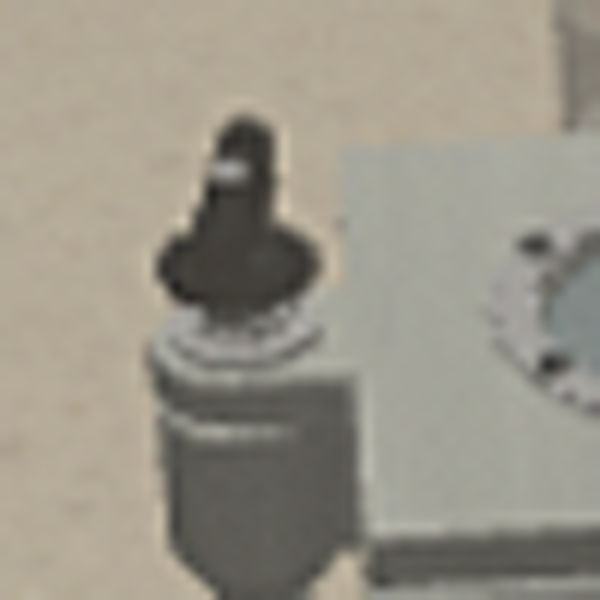

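Run:
```python
from h import *
go((447.7,-16,139.7,-90.1),(484.2,-14,139.7,-14.5))
```

```text
[-0.0021 -0.0365 -0.     -1.3195]
```

Emit:
jog_arm --moves '[[[-0.2,-0.002,-0.01,0,-0.14],[-0.2,-0.002,-0.02,0,-0.28],[-0.2,-0.002,-0.03,0,-0.42],[-0.2,-0.002,-0.0365,0,-0.56],[-0.2,-0.002,-0.0365,0,-0.7],[-0.2,-0.002,-0.0365,0,-0.84],[-0.2,-0.002,-0.0365,0,-0.98],[-0.2,-0.002,-0.0365,0,-1.12],[-0.2,-0.002,-0.0365,0,-1.26],[-0.2,-0.002,-0.0365,0,-1.32],[-0.2,-0.002,-0.0365,0,-1.32],[-0.2,-0.002,-0.0365,0,-1.32]]]'

```text
clock: 11.45
ee_pos: [483.0, -13.9, 139.9]
tool_rot: [-180.0, -0.0, -14.7]
contact_force: [-0.1, 0.2, 0.2]
grip_width: 37.4
```

Run:
```python
from h import *
s=observe();print(s["ee_pos"],s["tool_rot"],s["contact_force"],s["clock"],s["grip_width"])
im=imaging.read_camera("wrist");cv2.imwrite("pics/w10.png",im)
```

```text
[483.02497851 -13.92468485 139.9348537 ] [-1.79991146e+02 -3.45426873e-03 -1.46801470e+01] [-0.06261773  0.21603513  0.21382682] 11.45 37.395433222735306
```

View pics/w10.png

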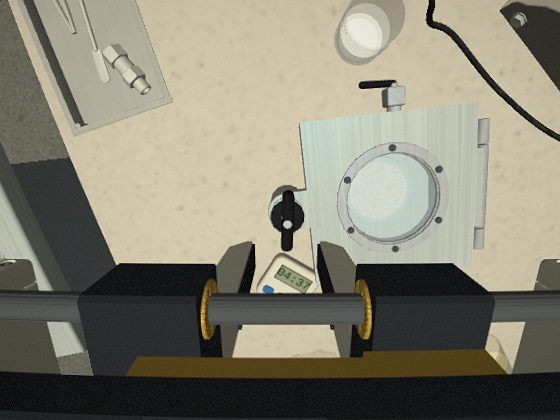

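Run:
```python
from h import *
w=imaging.calibration("wrist");T=observe()["ee_pos"]
for z in (97,114.5,117):print(z,proj(w,(T[0],T[1],z)),atz(w,287.5,224,z),atz(w,288,190,z))
im=imaging.read_camera("wrist");cv2.imwrite("pics/w10z.png",cv2.resize(im[170:270,230:350],None,fx=6,fy=6,interpolation=cv2.INTER_CUBIC))
```

```text
97 [284.70182111 218.95333813] [484.18861095 -18.84086268  97.        ] [492.12172978   9.96238833  97.        ]
114.5 [284.64610771 225.02235751] [485.44092494 -13.57556404 114.5       ] [492.80863247  13.17481422 114.5       ]
117 [284.63750136 225.96016775] [485.61982693 -12.82337852 117.        ] [492.90676142  13.6337322  117.        ]
```

View pics/w10z.png

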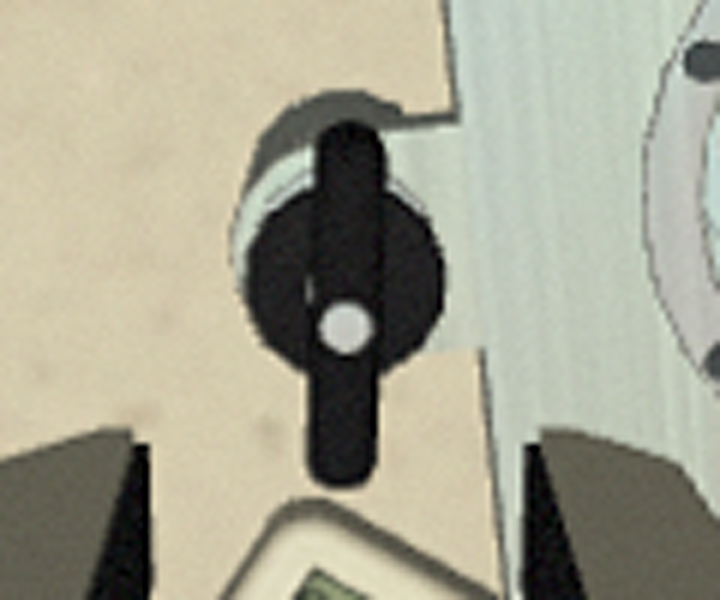

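Emit:
jog_arm --moves '[[[-0.2,0.0015,0,0.02,0],[-0.2,0.0015,0,0.04,0],[-0.2,0.0015,0,0.055,0],[-0.2,0.0015,0,0.065,0],[-0.2,0.0015,0,0.07,0],[-0.2,0.0015,0,0.072,0],[-0.2,0.0015,0,0.072,0]]]'

```text
clock: 12.25
ee_pos: [484.6, -13.9, 68.2]
tool_rot: [-180.0, -0.0, -14.6]
contact_force: [-0.3, -0.6, -0.6]
grip_width: 37.5
```

Run:
```python
from h import *
s=observe();print(s["ee_pos"],s["tool_rot"],s["contact_force"],s["clock"],s["grip_width"])
im=imaging.read_camera("wrist");cv2.imwrite("pics/w11.png",cv2.resize(im[170:350,190:390],None,fx=3.3,fy=3.3,interpolation=cv2.INTER_CUBIC))
im=imaging.read_camera("side");cv2.imwrite("pics/s11.png",cv2.resize(im[160:250,200:300],None,fx=6.5,fy=6.5,interpolation=cv2.INTER_CUBIC))
```

```text
[484.64223701 -13.93385552  68.21898117] [-1.79988848e+02 -3.39098006e-02 -1.46079067e+01] [-0.30640406 -0.56574764 -0.56714701] 12.25 37.50862302543213
```

View pics/w11.png

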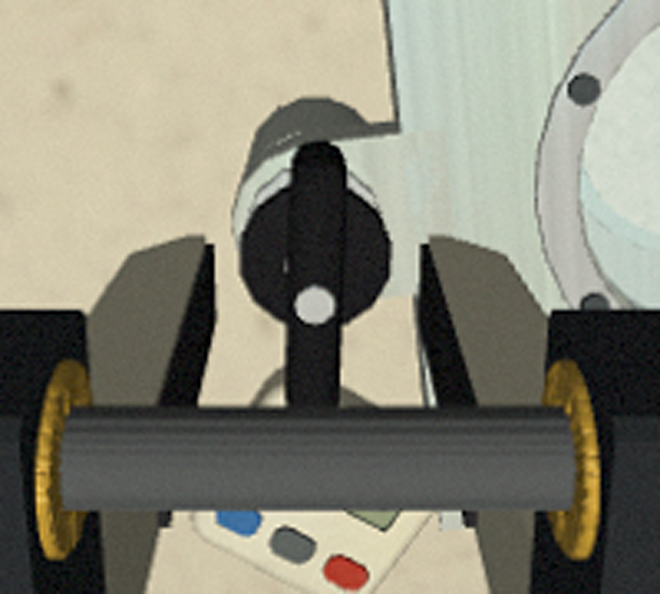

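View pics/s11.png

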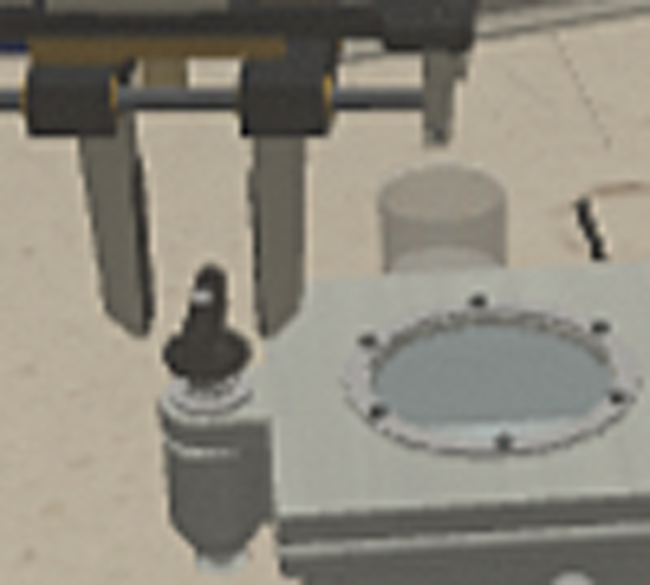

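Emit:
jog_arm --moves '[[[-0.2,0,0,0.003,0],[-0.2,0,0,0.005,0],[-0.2,0,0,0.005,0],[-1,0,0,0.005,0],[-1,0,0,0.005,0],[-1,0,0,0.005,0],[-1,0,0,0.005,0],[-1,0,0,0.005,0],[-1,0,0,0.005,0]]]' --squeeze 10

```text
clock: 13.25
ee_pos: [484.3, -14.0, 63.0]
tool_rot: [-180.0, 0.0, -14.6]
contact_force: [-0.3, 0.2, 0.0]
grip_width: 9.7
```

Run:
```python
from h import *
s=observe();print(s["ee_pos"],s["tool_rot"],s["contact_force"],s["wrist_torque"],s["clock"],s["grip_width"])
im=imaging.read_camera("wrist");cv2.imwrite("pics/w12.png",cv2.resize(im[170:350,190:390],None,fx=3.3,fy=3.3,interpolation=cv2.INTER_CUBIC))
```

```text
[484.28620547 -13.99858322  63.01139533] [-1.79998436e+02  2.44090604e-03 -1.46127489e+01] [-0.31415173  0.17686874  0.03259882] [-0.09309812  0.02319292 -0.0035408 ] 13.25 9.730445434454975
```

View pics/w12.png

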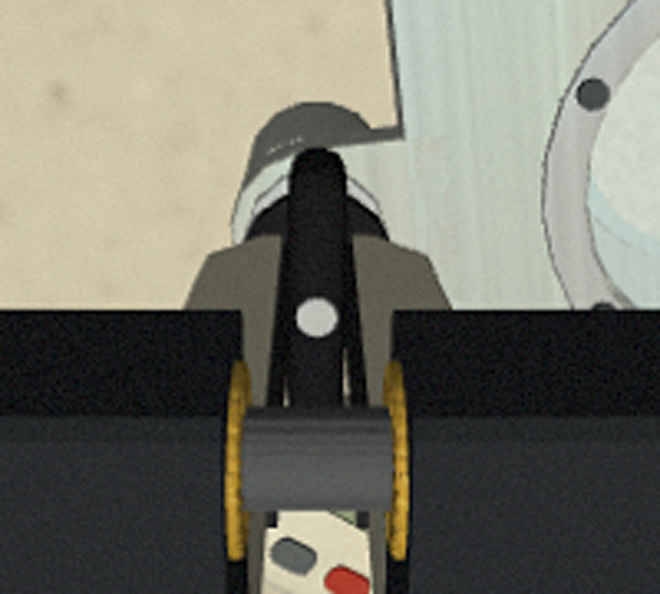

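Emit:
jog_arm --moves '[[[-1,0,0,0.0005,0],[-1,0,0,0.0005,0]]]'

```text
clock: 13.5
ee_pos: [484.3, -14.0, 62.8]
tool_rot: [180.0, -0.0, -14.6]
contact_force: [-1.3, -0.9, 4.7]
grip_width: 9.8
```

Emit:
jog_arm --moves '[[[-1,0,0,0,-0.07],[-1,0,0,0,-0.14],[-1,0,0,0,-0.14]]]'

```text
clock: 13.8
ee_pos: [484.4, -14.0, 62.9]
tool_rot: [-180.0, -0.0, -6.5]
contact_force: [-1.0, -0.3, 4.7]
grip_width: 9.7
```

Emit:
jog_arm --moves '[[[-1,0,0,-0.0001,-0.1],[-1,0,0,-0.0002,-0.2],[-1,0,0,-0.0003,-0.3],[-1,0,0,-0.0003,-0.3]]]'

```text
clock: 14.2
ee_pos: [484.7, -14.0, 63.1]
tool_rot: [-180.0, -0.0, 10.6]
contact_force: [-0.5, -0.8, 5.2]
grip_width: 10.0
```

Emit:
jog_arm --moves '[[[-1,0,0,-0.0001,-0.1],[-1,0,0,-0.0001,-0.2],[-1,0,0,-0.0002,-0.3],[-1,0,0,-0.0002,-0.3]]]'

```text
clock: 14.6
ee_pos: [484.9, -13.9, 63.3]
tool_rot: [180.0, -0.1, 27.7]
contact_force: [0.3, -1.0, 5.0]
grip_width: 9.7
```

Emit:
jog_arm --moves '[[[-1,0,0,-0.0001,-0.1],[-1,0,0,-0.0002,-0.2],[-1,0,0,-0.0003,-0.3],[-1,0,0,-0.0003,-0.3]]]'

```text
clock: 15.0
ee_pos: [485.1, -13.7, 63.5]
tool_rot: [180.0, -0.1, 44.8]
contact_force: [0.1, 1.3, 3.2]
grip_width: 9.8
```

Emit:
jog_arm --moves '[[[-1,0,0,-0.0001,-0.1],[-1,0,0,-0.0001,-0.2],[-1,0,0,-0.0002,-0.3],[-1,0,0,-0.0002,-0.3]]]'

```text
clock: 15.4
ee_pos: [485.2, -13.5, 63.7]
tool_rot: [180.0, -0.1, 62.0]
contact_force: [1.1, 0.0, 4.0]
grip_width: 9.8
```

Emit:
jog_arm --moves '[[[-1,0,0,-0.0001,-0.1],[-1,0,0,-0.0001,-0.2],[-1,0,0,-0.0002,-0.3],[-1,0,0,-0.0002,-0.3]]]'

```text
clock: 15.8
ee_pos: [485.2, -13.3, 63.7]
tool_rot: [179.9, -0.1, 79.2]
contact_force: [1.5, 1.5, 1.2]
grip_width: 10.1
```

Emit:
jog_arm --moves '[[[-1,0,0,-0.0001,-0.1],[-1,0,0,-0.0001,-0.2],[-1,0,0,-0.0001,-0.2]]]'

```text
clock: 16.1
ee_pos: [485.2, -13.2, 63.6]
tool_rot: [179.9, -0.1, 90.6]
contact_force: [2.7, 1.1, -1.2]
grip_width: 9.6
```

Emit:
jog_arm --moves '[[[-1,0,0,0.0005,0],[-1,0,0,0.001,0],[-1,0,0,0.0015,0],[-1,0,0,0.002,0],[-1,0,0,0.002,0]]]'

```text
clock: 16.6
ee_pos: [485.2, -13.3, 62.0]
tool_rot: [179.9, -0.1, 90.8]
contact_force: [5.0, 4.1, -1.5]
grip_width: 10.1
```

Emit:
jog_arm --moves '[[[-1,0,0,0.0005,0],[-1,0,0,0.001,0],[-1,0,0,0.001,0]]]'

```text
clock: 16.9
ee_pos: [485.2, -13.3, 61.0]
tool_rot: [179.9, -0.1, 90.8]
contact_force: [3.6, 3.0, -0.8]
grip_width: 10.0
```

Emit:
jog_arm --moves '[[[-1,0,0,0.0005,0],[-1,0,0,0.001,0],[-1,0,0,0.001,0]]]'

```text
clock: 17.2
ee_pos: [485.1, -13.3, 60.0]
tool_rot: [179.9, -0.1, 90.8]
contact_force: [4.1, 1.9, -0.0]
grip_width: 9.9
```

Emit:
jog_arm --moves '[[[-1,0,0,0.0005,0],[-1,0,0,0.001,0],[-1,0,0,0.001,0]]]'

```text
clock: 17.5
ee_pos: [485.2, -13.3, 59.4]
tool_rot: [179.9, -0.0, 90.8]
contact_force: [3.8, 2.8, 3.0]
grip_width: 9.9
```

Emit:
jog_arm --moves '[[[-1,0,0,0.0003,0],[-1,0,0,0.0005,0],[-1,0,0,0.0005,0]]]'

```text
clock: 17.8
ee_pos: [485.2, -13.3, 59.2]
tool_rot: [179.9, -0.0, 90.8]
contact_force: [2.4, 3.6, 7.9]
grip_width: 9.6
```

Emit:
jog_arm --moves '[[[-1,0,0,-0.0004,0],[-1,0,0,-0.0008,0],[-1,0,0,-0.0008,0]]]'

```text
clock: 18.1
ee_pos: [485.1, -13.3, 59.4]
tool_rot: [179.9, -0.1, 90.8]
contact_force: [5.0, 3.6, 2.2]
grip_width: 9.7
```

Run:
```python
from h import *
s=observe();print(s["ee_pos"],s["tool_rot"],s["contact_force"],s["wrist_torque"],s["clock"],s["joint_pos"][6])
im=imaging.read_camera("wrist");cv2.imwrite("pics/w13.png",cv2.resize(im[100:350,100:480],None,fx=2,fy=2,interpolation=cv2.INTER_CUBIC))
im=imaging.read_camera("side");cv2.imwrite("pics/s13.png",cv2.resize(im[160:310,190:350],None,fx=4.6,fy=4,interpolation=cv2.INTER_CUBIC))
```

```text
[485.14105407 -13.26868249  59.39749491] [ 1.79893080e+02 -7.51773225e-02  9.08238414e+01] [5.02256317 3.55792585 2.18921107] [ 0.9190881  -1.12927233 -0.03401695] 18.1 48.53401374999623
```

View pics/w13.png

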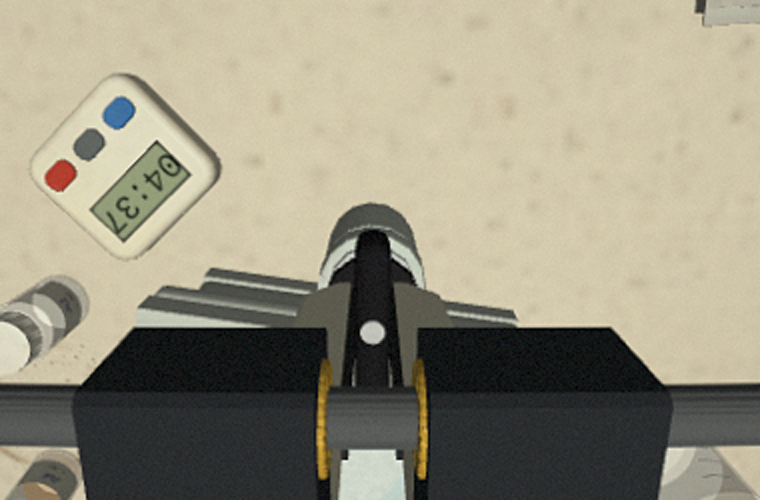

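View pics/s13.png

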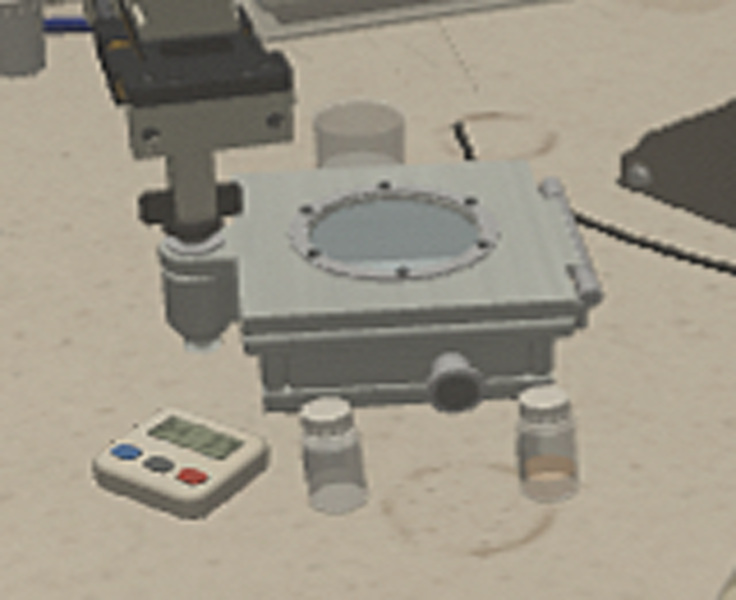

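Emit:
jog_arm --moves '[[[-1,0,0,0.0001,0.12],[-1,0,0,0.0002,0.24],[-1,0,0,0.0003,0.36],[-1,0,0,0.0004,0.48],[-1,0,0,0.0005,0.6],[-1,0,0,0.0006,0.72],[-1,0,0,0.0007,0.84],[-1,0,0,0.0008,0.96],[-1,0,0,0.0009,1.08],[-1,0,0,0.001,1.2],[-1,0,0,0.0011,1.32],[-1,0,0,0.0012,1.44]]]'

```text
clock: 19.4
ee_pos: [484.5, -14.0, 58.2]
tool_rot: [-180.0, -0.0, 8.0]
contact_force: [3.4, 2.3, 2.8]
grip_width: 10.0
```

Emit:
jog_arm --moves '[[[-1,0,0,0.0001,0.12],[-1,0,0,0.0002,0.24],[-1,0,0,0.0003,0.36],[-1,0,0,0.0004,0.48],[-1,0,0,0.0005,0.6],[-1,0,0,0.0006,0.72],[-1,0,0,0.0007,0.84],[-1,0,0,0.0008,0.96],[-1,0,0,0.0009,1.08],[-1,0,0,0.001,1.2],[-1,0,0,0.0011,1.32],[-1,0,0,0.0012,1.44]]]'

```text
clock: 20.6
ee_pos: [483.7, -13.6, 57.0]
tool_rot: [179.9, 0.1, -74.5]
contact_force: [2.7, 3.3, 4.7]
grip_width: 9.9
```

Emit:
jog_arm --moves '[[[-1,0,0,0.0001,0.12],[-1,0,0,0.0002,0.24],[-1,0,0,0.0003,0.34],[-1,0,0,0.0003,0.34]]]'

```text
clock: 21.0
ee_pos: [483.7, -13.3, 56.7]
tool_rot: [179.9, 0.1, -93.7]
contact_force: [1.4, 4.4, 5.2]
grip_width: 9.7
```

Emit:
jog_arm --moves '[[[-1,0,0,-0.0005,0],[0.6,0,0,-0.0005,0],[0.6,0,0,-0.0005,0],[0.6,0,0,-0.0005,0],[0.6,0,0,-0.0005,0],[0.6,0,0,-0.0005,0],[0.6,0,0,-0.0005,0]]]'

```text
clock: 21.7
ee_pos: [484.0, -14.2, 56.8]
tool_rot: [180.0, -0.0, -93.7]
contact_force: [0.2, -0.5, -0.2]
grip_width: 53.2
```

Run:
```python
from h import *
s=observe();print(s["ee_pos"],s["tool_rot"],s["contact_force"],s["wrist_torque"],s["clock"],s["joint_pos"],s["grip_width"])
im=imaging.read_camera("wrist");cv2.imwrite("pics/w14.png",cv2.resize(im[100:350,100:480],None,fx=2,fy=2,interpolation=cv2.INTER_CUBIC))
```

```text
[484.03828123 -14.19410814  56.76283344] [ 1.79964629e+02 -8.32959502e-03 -9.36815328e+01] [ 0.1977008  -0.48336025 -0.15056861] [ 0.02837013  0.03758056 -0.01184208] 21.7 [ -4.9716236   31.27456501   5.91019509 116.59353953  -5.70906824
  32.43192179 -88.77182957] 53.24872310519637
```

View pics/w14.png

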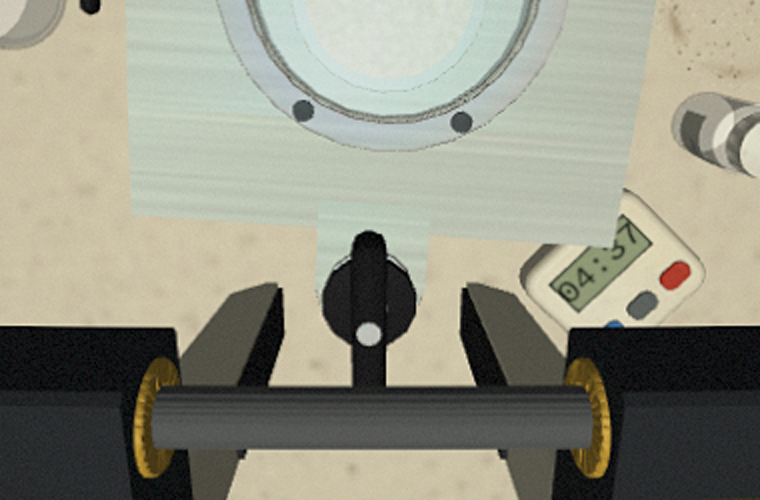

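Emit:
jog_arm --moves '[[[0.6,0,0,0,0],[0.6,0,0,0,0],[0.6,0,0,0,-0.14],[0.6,0,0,0,-0.28],[0.6,0,0,0,-0.42],[0.6,0,0,0,-0.56],[0.6,0,0,0,-0.7],[0.6,0,0,0,-0.84],[0.6,0,0,0,-0.98],[0.6,0,0,0,-1.12],[0.6,0,0,0,-1.26],[0.6,0,0,0,-1.4]]]'

```text
clock: 22.95
ee_pos: [484.3, -14.1, 56.9]
tool_rot: [180.0, -0.0, -13.1]
contact_force: [0.5, 1.2, 0.1]
grip_width: 74.7
```

Emit:
jog_arm --moves '[[[0.6,0,0,0,-0.14],[0.6,0,0,0,-0.28],[0.6,0,0,0,-0.42],[0.6,0,0,0,-0.56],[0.6,0,0,0,-0.7],[0.6,0,0,0,-0.84],[0.6,0,0,0,-0.98],[0.6,0,0,0,-1.12],[0.6,0,0,0,-1.26],[0.6,0,0,0,-1.4],[0.6,0,0,0,-1.54],[0.6,0,0,0,-1.68]]]'

```text
clock: 24.15
ee_pos: [484.3, -14.4, 56.8]
tool_rot: [180.0, 0.0, 83.1]
contact_force: [-0.9, 0.7, -0.1]
grip_width: 74.3
```

Run:
```python
from h import *
s=observe();print(s["ee_pos"],s["tool_rot"],s["contact_force"],s["wrist_torque"],s["clock"],s["joint_pos"],s["grip_width"])
im=imaging.read_camera("wrist");cv2.imwrite("pics/w15.png",cv2.resize(im[100:350,100:480],None,fx=2,fy=2,interpolation=cv2.INTER_CUBIC))
```

```text
[484.31401192 -14.35510122  56.84417734] [1.79999816e+02 2.42993098e-02 8.30969278e+01] [-0.91238078  0.69605149 -0.06282528] [ 0.05526312 -0.10921352 -0.04691395] 24.15 [ 28.45696067  38.00698101 -44.94470335 115.57581096  39.79738815
  42.85607145  41.95570401] 74.32553663144016
```

View pics/w15.png

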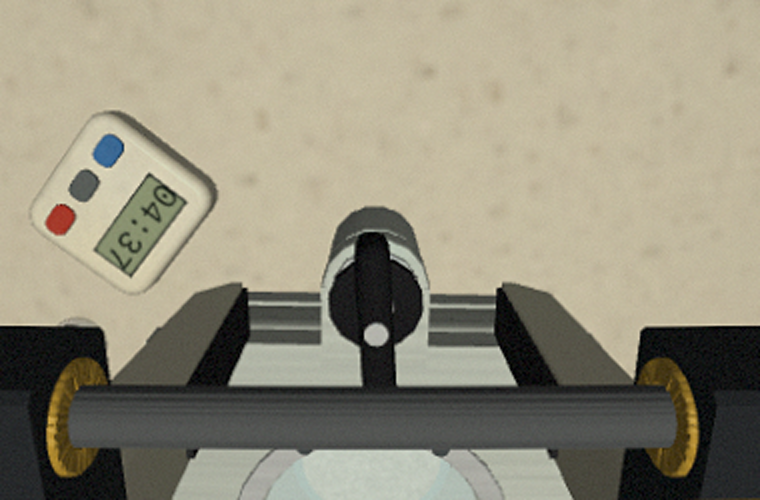

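Emit:
jog_arm --moves '[[[-0.5,0,0,0,-0.06],[-0.5,0,0,0,-0.06],[-0.5,0,0,0,-0.06],[-0.5,0,0,0,-0.06],[-0.5,0,0,0,-0.06],[-0.5,0,0,0,-0.06],[-1,0,0,0,-0.06],[-1,0,0,0,-0.06],[-1,0,0,0,-0.06],[-1,0,0,0,-0.06],[-1,0,0,0,-0.06]]]' --squeeze 10

```text
clock: 25.3
ee_pos: [484.4, -13.3, 56.9]
tool_rot: [180.0, -0.1, 86.3]
contact_force: [-0.7, 2.1, -0.4]
grip_width: 9.7
```

Emit:
jog_arm --moves '[[[-1,0,0,0.0002,0.12],[-1,0,0,0.0003,0.24],[-1,0,0,0.0004,0.36],[-1,0,0,0.0005,0.48],[-1,0,0,0.0006,0.6],[-1,0,0,0.0007,0.72],[-1,0,0,0.0008,0.84],[-1,0,0,0.0009,0.96],[-1,0,0,0.001,1.08],[-1,0,0,0.0011,1.2],[-1,0,0,0.0012,1.32],[-1,0,0,0.0013,1.44]]]'

```text
clock: 26.5
ee_pos: [484.5, -13.2, 55.7]
tool_rot: [-179.9, -0.0, 3.5]
contact_force: [-0.0, 1.0, -0.4]
grip_width: 9.9
```

Emit:
jog_arm --moves '[[[-1,0,0,0.0001,0.12],[-1,0,0,0.0002,0.24],[-1,0,0,0.0003,0.36],[-1,0,0,0.0004,0.48],[-1,0,0,0.0005,0.6],[-1,0,0,0.0006,0.72],[-1,0,0,0.0007,0.84],[-1,0,0,0.0008,0.96],[-1,0,0,0.0009,1.08],[-1,0,0,0.001,1.2],[-1,0,0,0.0011,1.32],[-1,0,0,0.0012,1.44]]]'

```text
clock: 27.7
ee_pos: [484.6, -13.2, 54.6]
tool_rot: [-180.0, 0.0, -79.0]
contact_force: [0.4, 1.3, 0.2]
grip_width: 10.0
```

Emit:
jog_arm --moves '[[[-1,0,0,0.0001,0.12],[-1,0,0,0.0002,0.24],[-1,0,0,0.0002,0.26],[-1,0,0,0.0002,0.26],[-1,0,0,0.0002,0.26]]]'

```text
clock: 28.2
ee_pos: [484.6, -13.3, 54.3]
tool_rot: [-180.0, 0.1, -93.6]
contact_force: [0.2, 2.5, 2.0]
grip_width: 9.7
```

Run:
```python
from h import *
s=observe();print(s["ee_pos"],s["tool_rot"],s["contact_force"],s["wrist_torque"],s["clock"],s["joint_pos"],s["grip_width"])
im=imaging.read_camera("wrist");cv2.imwrite("pics/w16.png",cv2.resize(im[100:350,100:480],None,fx=2,fy=2,interpolation=cv2.INTER_CUBIC))
im=imaging.read_camera("side");cv2.imwrite("pics/s16.png",cv2.resize(im[160:310,190:350],None,fx=4.6,fy=4,interpolation=cv2.INTER_CUBIC))
```

```text
[484.56149357 -13.30168522  54.34268397] [-1.79978651e+02  5.33499149e-02 -9.35527176e+01] [0.21820971 2.5036546  1.98009289] [ 0.61589483 -0.08627802 -0.01375481] 28.2 [ -4.78562052  31.50939618   5.55344309 116.68310816  -5.57133723
  32.02463419 -88.87326951] 9.676580313318011
```

View pics/w16.png

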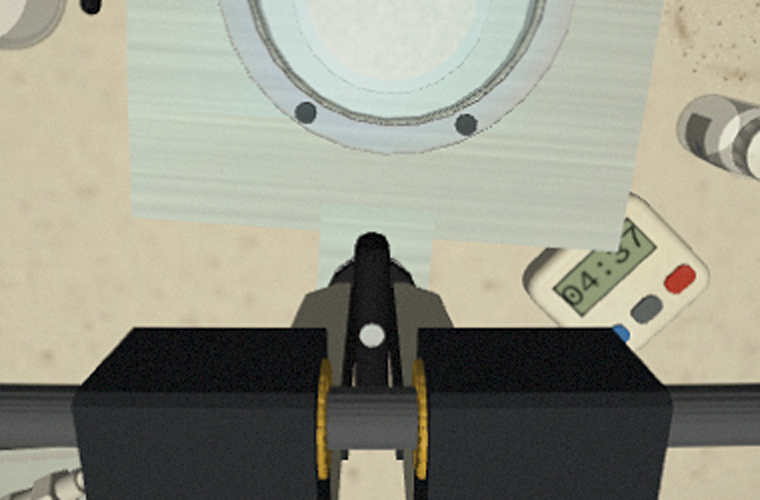

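View pics/s16.png

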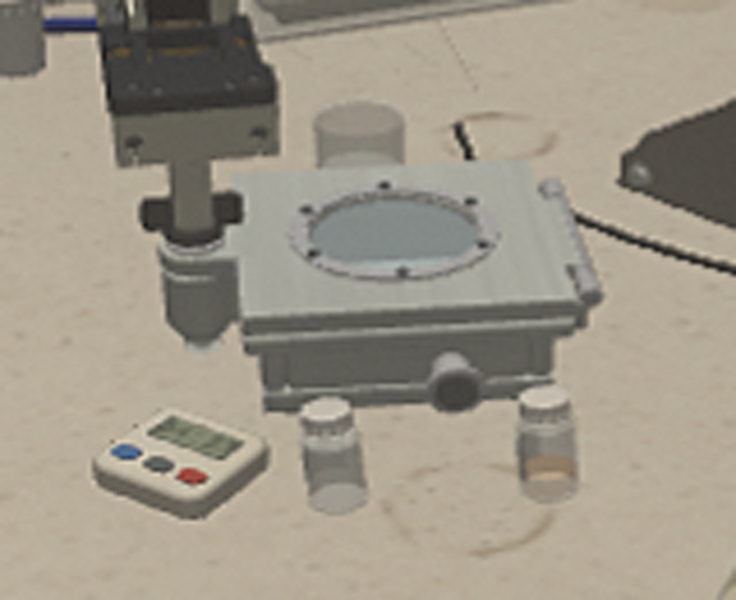

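```bash
python3 -c "
from h import *
print(job.sign_off())"
```

```text
the job is handed in; nothing more can be done
None
```

The lid is seated and the wing screw is started about one turn into its thread. I handed the job in with the wing still held in the gripper, at about 28 s on the clock.

**Lid:** I pressed down at lid_press until it met the hard stop, where the force rose to about 21 N with no further travel. A refit from the top and side pictures then gave a lid angle of about -0.3°, which is shut within measuring error.

**Finding the thread:** I gripped the wing at 10 N, pushed down lightly (about 5 N), and turned it back about 105°. The upward force vanished somewhere in the last 25° or so of that turn. The screw then went down freely about 4.4 mm before it met resistance again.

**Forward turn:** I turned it about 364° from the furthest-back point, with one regrip halfway. Measured from the drop itself that is about 350°, because the turn back ran roughly 13° past the drop. The screw sank 5.1 mm, against 5 mm expected for one turn.

**Last checks:** The grip was 9.7 mm on the 10 mm bar, with about 2 N downward on the tool. The last pictures show the lid still flat, and the timer, both vials and the part of the beaker in view standing where they were. The flask was out of view, but the arm was not near it.

**A disagreement:** The reported TCP height was about 36 mm lower than where the fingertips touched the lid. I set the later heights from that contact and the pictures instead.

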